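Find the original fossil by weight, weigh it and set it up for its photograph

TASK

One of these look-alike fossil blocks is the original stone; the rest are hollow resin casts painted to match and clearly lighter. Find the original by weight and let it stand alone, centred and untouched on the pan of the spring scale for a second so that its weight can be recorded, then lay it face up in the middle of the photo board, its long side along the board's long side, and lay the chequered scale bar flat on the board, flush against one of its long sides and about centred on it. Lay every cast flat on the floor of the grey crate; set the blocks down gently, never tip or drop one or press the pan down to its stop, and leave the other things on the bench alone.

Things in the scene. Friction and masses are not known exactly. Their poses are not given: they have to be found in the camera images.
- block_1: fossil block, one of 3 or 4 that look alike (one may be absent): warm grey, 104 (x) x 54 (y) x 38 mm (z), brown ammonite on top (4 mm proud, not solid). Origin: centre of its underside; x along its long side, z up. Starts face up on the table. Exactly one block present is the original, solid stone of 460 to 640 g; the rest are hollow resin casts of 170 to 280 g
- block_2: fossil block, one of 3 or 4 that look alike (one may be absent): warm grey, 104 (x) x 54 (y) x 38 mm (z), brown ammonite on top (4 mm proud, not solid). Origin: centre of its underside; x along its long side, z up. Starts face up on the table. Exactly one block present is the original, solid stone of 460 to 640 g; the rest are hollow resin casts of 170 to 280 g
- block_3: fossil block, one of 3 or 4 that look alike (one may be absent): warm grey, 104 (x) x 54 (y) x 38 mm (z), brown ammonite on top (4 mm proud, not solid). Origin: centre of its underside; x along its long side, z up. Starts face up on the table. Exactly one block present is the original, solid stone of 460 to 640 g; the rest are hollow resin casts of 170 to 280 g
- block_4: fossil block, one of 3 or 4 that look alike (one may be absent): warm grey, 104 (x) x 54 (y) x 38 mm (z), brown ammonite on top (4 mm proud, not solid). Origin: centre of its underside; x along its long side, z up. Starts face up on the table. Exactly one block present is the original, solid stone of 460 to 640 g; the rest are hollow resin casts of 170 to 280 g
- bar: black and white chequered photo scale bar, 180 (x) x 24 (y) x 12 mm (z), 70 g. Origin: centre of its underside; x along its length. Starts flat on the table between board and scale
- board: dark grey photo board with white corner marks, 190 (x) x 230 (y) x 5 mm thick, fixed. Origin: centre of its underside (top face 5 mm above); y along its long side
- crate: open grey crate for the casts, outside 260 (x) x 220 (y) x 55 mm high, walls 6 mm, floor 5 mm thick (inner floor 5 mm above its origin), fixed; inside 248 x 208 mm, room for four blocks lying flat two by two with their long sides along its x. Origin: centre of its underside
- scale: spring scale, fixed: white housing 160 x 160 x 52 mm under the pan, sloped round dial (116 mm across, up to 95 mm high) on its -x side, round steel pan 156 mm across on top. Origin: centre of the housing's underside, straight under the pan's centre
- pan_top (a point): centre of the pan's flat upper face, 105 mm above the table when empty; sinks with the pan
- pan (a joint): how far the sprung pan has sunk (m): 0 empty, about 4.9 mm per 100 g (200 N/m), end stop at 45 mm (about 0.9 kg or 9 N); settles in under a second. A red pointer on the dial turns clockwise with it
- brush: bystander: brush lying near the robot, 150 mm long; leave alone
- loupe: bystander: black loupe, 42 mm across, 34 mm high; leave alone
- bottle: bystander: amber bottle, 56 mm across, 125 mm high; leave alone
- jar: bystander: clear jar, 68 mm across, 80 mm high; leave alone
- blower: bystander: red dust blower bulb, 58 mm across, 105 mm high; leave alone
- pot: bystander: blue pot, 72 mm across, 85 mm high; leave alone
There are look-alikes about, which are no part of the job. There is more than one size of the bar; the one meant has the size given above. Leave any purple look-alike of the block_4 alone.

How it is judged:
On the way, in this order (a step that is already met when the one before it is completed fails the run):
1. the original stands alone and untouched on the scale pan, within 20 mm of its centre and still, for half a second (((horizontal distance between block_1 and pan_top below 0.02 m and contact force between block_1 and scale above 3.6 N and contact force between the fingers and block_1 below 0.1 N and linear speed of block_1 below 0.02 m/s and horizontal distance between block_1 and block_2 above 0.11 m and horizontal distance between block_1 and block_3 above 0.11 m and horizontal distance between block_1 and block_4 above 0.11 m) or (horizontal distance between block_2 and pan_top below 0.02 m and contact force between block_2 and scale above 3.6 N and contact force between the fingers and block_2 below 0.1 N and linear speed of block_2 below 0.02 m/s and horizontal distance between block_2 and block_1 above 0.11 m and horizontal distance between block_2 and block_3 above 0.11 m and horizontal distance between block_2 and block_4 above 0.11 m) or (horizontal distance between block_3 and pan_top below 0.02 m and contact force between block_3 and scale above 3.6 N and contact force between the fingers and block_3 below 0.1 N and linear speed of block_3 below 0.02 m/s and horizontal distance between block_3 and block_1 above 0.11 m and horizontal distance between block_3 and block_2 above 0.11 m and horizontal distance between block_3 and block_4 above 0.11 m) or (horizontal distance between block_4 and pan_top below 0.02 m and contact force between block_4 and scale above 3.6 N and contact force between the fingers and block_4 below 0.1 N and linear speed of block_4 below 0.02 m/s and horizontal distance between block_4 and block_1 above 0.11 m and horizontal distance between block_4 and block_2 above 0.11 m and horizontal distance between block_4 and block_3 above 0.11 m)) and contact force between each of the arm, the fingers and scale below 0.1 N and contact force between bar and scale below 0.05 N), for 0.5 s.
2. the original lies face up, let go, in the middle of the photo board, its long side along the board's (((horizontal distance between block_1 and board below 0.03 m and contact force between block_1 and board above 3.6 N and angle between the x axis of block_1 and the y axis of board, either way round below 0.14 rad and angle between block_1's own z axis and vertical below 0.1 rad and contact force between the fingers and block_1 below 0.1 N) or (horizontal distance between block_2 and board below 0.03 m and contact force between block_2 and board above 3.6 N and angle between the x axis of block_2 and the y axis of board, either way round below 0.14 rad and angle between block_2's own z axis and vertical below 0.1 rad and contact force between the fingers and block_2 below 0.1 N) or (horizontal distance between block_3 and board below 0.03 m and contact force between block_3 and board above 3.6 N and angle between the x axis of block_3 and the y axis of board, either way round below 0.14 rad and angle between block_3's own z axis and vertical below 0.1 rad and contact force between the fingers and block_3 below 0.1 N) or (horizontal distance between block_4 and board below 0.03 m and contact force between block_4 and board above 3.6 N and angle between the x axis of block_4 and the y axis of board, either way round below 0.14 rad and angle between block_4's own z axis and vertical below 0.1 rad and contact force between the fingers and block_4 below 0.1 N))), for 0.2 s.
At the end, for the whole second after the job is handed in: Original face up within 30 mm of the board's centre, long side within 8 degrees of the board's; scale bar flat on the board along its long side, gap under 3.5 mm, parallel within 2.5 degrees, middles within 30 mm; every cast flat on the crate's floor; all still and let go (contact force between bar and board above 0.2 N and angle between bar's own z axis and vertical below 0.1 rad and linear speed of bar below 0.01 m/s and ((horizontal distance between block_1 and board below 0.03 m and contact force between block_1 and board above 3.6 N and angle between the x axis of block_1 and the y axis of board, either way round below 0.14 rad and angle between block_1's own z axis and vertical below 0.1 rad and contact force between the fingers and block_1 below 0.1 N and y of bar in the frame of block_1 between 0.035 and 0.0425 m and x of bar in the frame of block_1 between -0.03 and 0.03 m and angle between the x axis of bar and the x axis of block_1, either way round below 0.045 rad and linear speed of block_1 below 0.01 m/s) or (horizontal distance between block_1 and board below 0.03 m and contact force between block_1 and board above 3.6 N and angle between the x axis of block_1 and the y axis of board, either way round below 0.14 rad and angle between block_1's own z axis and vertical below 0.1 rad and contact force between the fingers and block_1 below 0.1 N and y of bar in the frame of block_1 between -0.0425 and -0.035 m and x of bar in the frame of block_1 between -0.03 and 0.03 m and angle between the x axis of bar and the x axis of block_1, either way round below 0.045 rad and linear speed of block_1 below 0.01 m/s) or (horizontal distance between block_2 and board below 0.03 m and contact force between block_2 and board above 3.6 N and angle between the x axis of block_2 and the y axis of board, either way round below 0.14 rad and angle between block_2's own z axis and vertical below 0.1 rad and contact force between the fingers and block_2 below 0.1 N and y of bar in the frame of block_2 between 0.035 and 0.0425 m and x of bar in the frame of block_2 between -0.03 and 0.03 m and angle between the x axis of bar and the x axis of block_2, either way round below 0.045 rad and linear speed of block_2 below 0.01 m/s) or (horizontal distance between block_2 and board below 0.03 m and contact force between block_2 and board above 3.6 N and angle between the x axis of block_2 and the y axis of board, either way round below 0.14 rad and angle between block_2's own z axis and vertical below 0.1 rad and contact force between the fingers and block_2 below 0.1 N and y of bar in the frame of block_2 between -0.0425 and -0.035 m and x of bar in the frame of block_2 between -0.03 and 0.03 m and angle between the x axis of bar and the x axis of block_2, either way round below 0.045 rad and linear speed of block_2 below 0.01 m/s) or (horizontal distance between block_3 and board below 0.03 m and contact force between block_3 and board above 3.6 N and angle between the x axis of block_3 and the y axis of board, either way round below 0.14 rad and angle between block_3's own z axis and vertical below 0.1 rad and contact force between the fingers and block_3 below 0.1 N and y of bar in the frame of block_3 between 0.035 and 0.0425 m and x of bar in the frame of block_3 between -0.03 and 0.03 m and angle between the x axis of bar and the x axis of block_3, either way round below 0.045 rad and linear speed of block_3 below 0.01 m/s) or (horizontal distance between block_3 and board below 0.03 m and contact force between block_3 and board above 3.6 N and angle between the x axis of block_3 and the y axis of board, either way round below 0.14 rad and angle between block_3's own z axis and vertical below 0.1 rad and contact force between the fingers and block_3 below 0.1 N and y of bar in the frame of block_3 between -0.0425 and -0.035 m and x of bar in the frame of block_3 between -0.03 and 0.03 m and angle between the x axis of bar and the x axis of block_3, either way round below 0.045 rad and linear speed of block_3 below 0.01 m/s) or (horizontal distance between block_4 and board below 0.03 m and contact force between block_4 and board above 3.6 N and angle between the x axis of block_4 and the y axis of board, either way round below 0.14 rad and angle between block_4's own z axis and vertical below 0.1 rad and contact force between the fingers and block_4 below 0.1 N and y of bar in the frame of block_4 between 0.035 and 0.0425 m and x of bar in the frame of block_4 between -0.03 and 0.03 m and angle between the x axis of bar and the x axis of block_4, either way round below 0.045 rad and linear speed of block_4 below 0.01 m/s) or (horizontal distance between block_4 and board below 0.03 m and contact force between block_4 and board above 3.6 N and angle between the x axis of block_4 and the y axis of board, either way round below 0.14 rad and angle between block_4's own z axis and vertical below 0.1 rad and contact force between the fingers and block_4 below 0.1 N and y of bar in the frame of block_4 between -0.0425 and -0.035 m and x of bar in the frame of block_4 between -0.03 and 0.03 m and angle between the x axis of bar and the x axis of block_4, either way round below 0.045 rad and linear speed of block_4 below 0.01 m/s)) and ((horizontal distance between block_1 and board below 0.03 m and contact force between block_1 and board above 3.6 N and angle between the x axis of block_1 and the y axis of board, either way round below 0.14 rad and angle between block_1's own z axis and vertical below 0.1 rad and contact force between the fingers and block_1 below 0.1 N) or (x of block_1 in the frame of crate between -0.13 and 0.13 m and y of block_1 in the frame of crate between -0.11 and 0.11 m and z of block_1 in the frame of crate below 0.012 m and angle between block_1's own z axis and vertical below 0.12 rad and linear speed of block_1 below 0.01 m/s)) and ((horizontal distance between block_2 and board below 0.03 m and contact force between block_2 and board above 3.6 N and angle between the x axis of block_2 and the y axis of board, either way round below 0.14 rad and angle between block_2's own z axis and vertical below 0.1 rad and contact force between the fingers and block_2 below 0.1 N) or (x of block_2 in the frame of crate between -0.13 and 0.13 m and y of block_2 in the frame of crate between -0.11 and 0.11 m and z of block_2 in the frame of crate below 0.012 m and angle between block_2's own z axis and vertical below 0.12 rad and linear speed of block_2 below 0.01 m/s)) and ((horizontal distance between block_3 and board below 0.03 m and contact force between block_3 and board above 3.6 N and angle between the x axis of block_3 and the y axis of board, either way round below 0.14 rad and angle between block_3's own z axis and vertical below 0.1 rad and contact force between the fingers and block_3 below 0.1 N) or (x of block_3 in the frame of crate between -0.13 and 0.13 m and y of block_3 in the frame of crate between -0.11 and 0.11 m and z of block_3 in the frame of crate below 0.012 m and angle between block_3's own z axis and vertical below 0.12 rad and linear speed of block_3 below 0.01 m/s)) and ((horizontal distance between block_4 and board below 0.03 m and contact force between block_4 and board above 3.6 N and angle between the x axis of block_4 and the y axis of board, either way round below 0.14 rad and angle between block_4's own z axis and vertical below 0.1 rad and contact force between the fingers and block_4 below 0.1 N) or (x of block_4 in the frame of crate between -0.13 and 0.13 m and y of block_4 in the frame of crate between -0.11 and 0.11 m and z of block_4 in the frame of crate below 0.012 m and angle between block_4's own z axis and vertical below 0.12 rad and linear speed of block_4 below 0.01 m/s))); the robot touches nothing.
It fails at once if a block is tipped by more than 40 degrees (angle between any of block_1, block_2, block_3, block_4's own z axis and vertical above 0.7 rad).
It fails at once if a block is let fall (over 1 m/s out of the fingers, a drop of about 50 mm) ((linear speed of block_1 above 1 m/s and contact force between the fingers and block_1 below 0.1 N) or (linear speed of block_2 above 1 m/s and contact force between the fingers and block_2 below 0.1 N) or (linear speed of block_3 above 1 m/s and contact force between the fingers and block_3 below 0.1 N) or (linear speed of block_4 above 1 m/s and contact force between the fingers and block_4 below 0.1 N)).
It fails at once if the scale's pan is pressed down to its stop (value of joint pan above 0.0435 m).
It fails at once if a bystander is moved by more than 40 mm (distance of any of brush, loupe, bottle, jar, blower, pot from where it was at the start of the episode above 0.04 m).
Of block_1, block_4 only 1 to 2 are there at a start; the rules pass over those that are not, and their reading is None.
At some moment in a run one of block_1, block_2, block_3, block_4, bar may be knocked a few centimetres aside while the robot is not near it.
It also fails if it takes over 210 s, if anything falls off the work surface, if the arm or the gripper's body presses on something with over 40 N, if the wrist force passes 120 N, or if a joint passes its speed limit or range.

ROBOT

A 6-joint arm with a two-finger parallel gripper is mounted at the origin on the work surface. World frame = base frame: x ahead of the robot, y to its left, z up, the work surface at z = 0. Lengths are in m, angles in rad, forces in N, time in s.
With the tool pointing down it reaches from about 0.35 to 0.775 m from the base axis. Payload 7.3 kg.
Tool frame: the origin (TCP) lies at the very end of the fingers, on their centre line; the grasp point (between the pads) lies 19 mm behind it; z points along the fingers, y is the line along which they close (so a half turn about z gives the same grasp; the last joint's range is limited). The gripper opens to 92 mm and grips with 3 to 60 N. Pads are 19 mm wide; open, the fingers measure 130 mm over their backs; the gripper's body (75 mm by 190 mm) begins 47 mm behind the grasp point.
Start: joints at [1.136, 0.342, 1.524, -0, 1.275, -0.146], TCP at [0.15, 0.503, 0.227] pointing down, gripper open.
Joint ranges: [-2.53, 2.53], [-0.77, 2.02], [0.04, 2.7], [-1, 4.14], [0.28, 2.66], [-3.11, 3.11]. Speed limits (rad/s): [2.57, 2.57, 3.14, 3.14, 3.14, 3.14].

INTERFACE

Orientations are given as [roll, pitch, yaw] about the fixed x, y, z axes, in that order (R = Rz(yaw) Ry(pitch) Rx(roll)).
In Python, from cell import telemetry, eyes, job gives the robot as it stands.
- The arm moves only by the tool apply_moves, never from a script. Its arguments are lists of equal length, an entry for each row: "delta_pos": the shift along the world's x, y, z each as a share of 0.4 m, from -1 to 1, a list of three; "dr": the turn, a rotation vector about the world's x, y, z each as a share of 0.5 rad, from -1 to 1, a list of three; "jaw": the opening, from 0 (shut) to 1 (fully open). A call has 1 to 8 rows; each row is the pose to reach, as a shift and turn from the pose commanded when the call began; what a row does not reach only later rows make up. A row lasts 1/12 s, in which the tool goes at most 41.7 mm and 7.16 degrees, less where a joint would pass 70% of its speed; a pose out of reach is approached as far as the arm can. A call with a number of a shift or a turn outside -1 to 1 is refused whole. A call with a gripper value outside its range is refused whole. The fingers move at their own pace and stop on an object; "force" is the grip in N (left out, the last holds). Time passes only in rows, so rows that repeat a pose let the fingers close. It gives the time, the measured TCP pose, the force, the opening and the grip force at its end, in the units of the state.
- telemetry.observe(): the state, without advancing time (a new reading comes with each control period).
- eyes.read_camera(name): name is "scene" or "top" or "wrist"; returns the picture (400x640x3 uint8, red, green, blue); there is no depth.
- eyes.camera_model(name): a dict with "vertical_fov" (degrees; the focal length in pixels is half the picture's height over the tangent of half this angle, whatever the lens; pixels are square), "cx", "cy" (the principal point, pixels), "rvec" (rotation vector, rad) and "tvec" (3), from world to camera coordinates, as OpenCV has them; the wrist camera has in their place "hand_eye" (4x4, takes a point from camera to tool coordinates, whose origin is the TCP and whose axes are the flange's). Camera axes: x right, y down, z forward; pixel columns grow to the right and rows downward; lengths in m; the calibration is good to about 2 mm. The wrist camera is an equidistant fisheye: a pixel r from the principal point sees the ray r / f radians off the axis. A picture is of the moment at which its call begins: read the wrist's pose just before it. camera_model takes no time and is no camera call.
- job.hand_in(): hands the job in; it is judged then, once.
The state is a dict: "time": time; "qpos": joint angles; "qvel": joint speeds; "joint_efforts": joint torques, N m; "tool_pos": TCP position; "tool_rot": TCP orientation; "contact_force": force on the tool from outside, world axes, zero at the start; "torque": the same for the moment, N m; "opening": finger opening in m; "grip_force": force on a finger pad.
Only numpy, scipy, OpenCV 4.12 (cv2) and the standard library are available. Lean on these libraries where they do the work, as an engineer would, in place of code of your own. Each camera call takes 0.05 s, during which the arm holds its last target. There are 200 camera calls.

## Working session

There is one attempt and no reset: what is moved stays moved. The work goes in short steps, Python scripts to look and compute and a tool call to move; the robot and the scene stay as the last step left them, time stands still between calls to the robot, and variables do not carry over. Pictures are saved under pics/ and viewed, at most 14 in all, crops included, and the job is handed in when it is done.

Besides the shell and the picture viewer there is one more tool, called by a JSON object that holds its "api" and its "payload", one argument or row to a line. apply_moves: Moves the arm, as the interface text tells. Its arguments: {"type":"object","properties":{"delta_pos":{"type":"array"},"dr":{"type":"array"},"jaw":{"type":"array"},"force":{"type":"number"}},"required":["delta_pos","dr","jaw"]}

```bash
ls; mkdir -p pics; python3 - <<'E'
from cell import telemetry, eyes, job
import cv2
print(telemetry.observe())
for n in ("scene","top"):
    m=eyes.camera_model(n);print(n,m)
    cv2.imwrite(f"pics/{n}0.png",eyes.read_camera(n)[:,:,::-1])
print(eyes.camera_model("wrist"))
E
```

```text
pics
{'time': 0.0, 'qpos': array([ 1.13601417e+00,  3.42696019e-01,  1.52502918e+00, -1.73476983e-05,
        1.27538207e+00, -1.46011533e-01]), 'qvel': array([ 6.99417578e-04, -2.48943896e-03, -1.05333204e-03, -5.28158976e-05,
        1.07967141e-03,  8.46560524e-04]), 'joint_efforts': array([-2.66016259e-04, -4.31237733e+01, -2.44220299e+01,  7.19393953e-02,
        5.58361982e-02, -1.01184066e-04]), 'tool_pos': array([0.14932183, 0.50289047, 0.22605457]), 'tool_rot': array([-3.14009175e+00, -2.03953530e-04,  2.85282694e+00]), 'contact_force': array([-0.12426861,  0.20912854, -0.48553126]), 'torque': array([ 0.00058582,  0.0369215 , -0.01563167]), 'grip_force': 0.0, 'opening': 0.09209825088206884}
scene {'vertical_fov': 57.217980440584455, 'cx': 317.2026717896699, 'cy': 202.58057830274444, 'rvec': array([ 2.12953354,  0.87635782, -0.41557982]), 'tvec': array([-0.38151143, -0.13705854,  1.39380141])}
top {'vertical_fov': 50.42060422694773, 'cx': 318.1931373090285, 'cy': 195.65748917773786, 'rvec': array([ 2.15580785, -2.15954374,  0.11002016]), 'tvec': array([0.06124336, 0.52404472, 1.28887014])}
{'vertical_fov': 65.70646984690485, 'cx': 322.3774184890095, 'cy': 198.29691414927112, 'hand_eye': array([[-3.09355506e-04, -9.65869200e-01, -2.59030101e-01,
         7.01835507e-02],
       [ 9.99999892e-01, -3.88589987e-04,  2.54687108e-04,
         3.49203598e-04],
       [-3.46650937e-04, -2.59029994e-01,  9.65869216e-01,
        -1.57741699e-01],
       [ 0.00000000e+00,  0.00000000e+00,  0.00000000e+00,
         1.00000000e+00]])}
```

View pics/scene0.png

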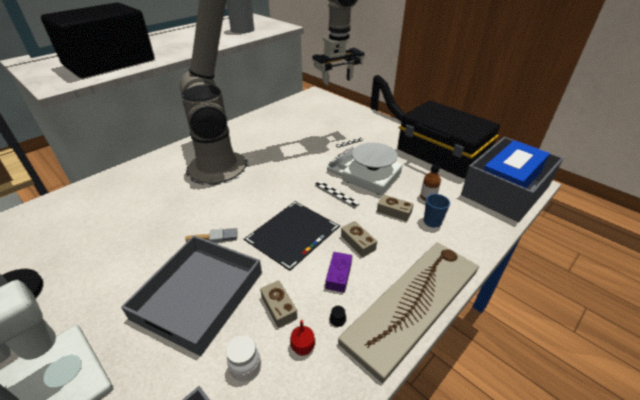

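View pics/top0.png

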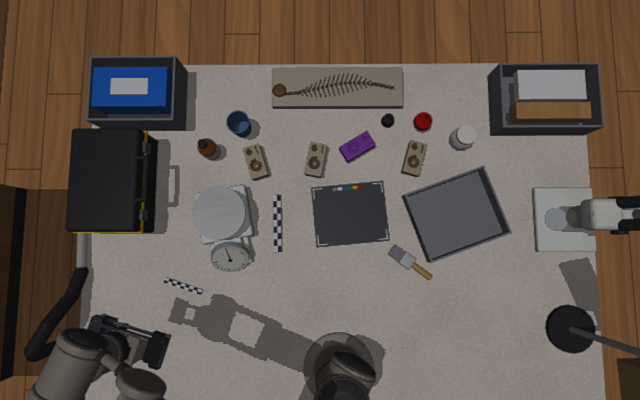

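Scene: three grey blocks in the top picture at (256,161), (316,158) and (413,157). The look-alike at (356,146) is purple and the task says to leave it. There are two bars: (278,222), long and between board and scale, and (183,286), shorter and near the robot. The first one fits the description. I'll confirm that in a crop and measure.

```bash
cat > h.py <<'E'
from cell import telemetry, eyes, job
import numpy as np, cv2
from scipy.spatial.transform import Rotation as R
def cam(n):
    m=eyes.camera_model(n); f=200/np.tan(np.radians(m["vertical_fov"]/2)); return m,f
def tool():
    s=telemetry.observe(); return s, R.from_euler('xyz',s["tool_rot"]).as_matrix(), np.array(s["tool_pos"])
def rays(n,px,pose=None):
    """origin, unit world rays"""
    m,f=cam(n); px=np.atleast_2d(np.array(px,float)); d=px-[m["cx"],m["cy"]]
    if n=="wrist":
        r=np.linalg.norm(d,axis=1)+1e-9; a=r/f
        v=np.c_[d/r[:,None]*np.sin(a)[:,None],np.cos(a)]
        H=m["hand_eye"]; s,Rt,p=pose or tool()
        return Rt@H[:3,3]+p, v@(Rt@H[:3,:3]).T
    v=np.c_[d/f,np.ones(len(d))]; Rm,_=cv2.Rodrigues(m["rvec"])
    return -Rm.T@m["tvec"], v@Rm
def onz(n,px,z,pose=None):
    o,v=rays(n,px,pose); return (o+v*((z-o[2])/v[:,2])[:,None])[:,:2]
def proj(n,P,pose=None):
    m,f=cam(n); P=np.atleast_2d(np.array(P,float))
    if n=="wrist":
        H=m["hand_eye"]; s,Rt,p=pose or tool()
        c=((P-p)@Rt-H[:3,3])@H[:3,:3]; rr=np.hypot(c[:,0],c[:,1])+1e-12
        return np.c_[c[:,0],c[:,1]]/rr[:,None]*(np.arctan2(rr,c[:,2])*f)[:,None]+[m["cx"],m["cy"]]
    Rm,_=cv2.Rodrigues(m["rvec"]); c=P@Rm.T+m["tvec"]; return c[:,:2]/c[:,2:]*f+[m["cx"],m["cy"]]
E
python3 - <<'E'
from h import *
im=cv2.imread("pics/top0.png")
cv2.imwrite("pics/crop0.png",cv2.resize(im[125:305,155:445],None,fx=2.7,fy=2.7,interpolation=cv2.INTER_CUBIC))
print("blocks z38",onz("top",[[256,161],[316,158],[413,157]],.038).round(3).tolist())
print("bar ends z12",onz("top",[[278,195],[278,251]],.012).round(3).tolist(),"small",onz("top",[[164,279],[203,292]],.012).round(3).tolist())
print("board",onz("top",[[312,189],[382,181],[389,239],[318,246]],.005).round(3).tolist())
print("crate top corners",onz("top",[[402,197],[483,167],[510,230],[420,261]],.055).round(3).tolist())
print("pan",onz("top",[[221,213]],.105).round(3).tolist())
E
```

```text
blocks z38 [[0.633, 0.254], [0.641, 0.067], [0.644, -0.235]]
bar ends z12 [[0.529, 0.187], [0.354, 0.186]] small [[0.268, 0.538], [0.229, 0.415]]
board [[0.548, 0.08], [0.573, -0.142], [0.39, -0.16], [0.369, 0.061]]
crate top corners [[0.517, -0.195], [0.608, -0.444], [0.416, -0.516], [0.324, -0.244]]
pan [[0.465, 0.343]]
```

View pics/crop0.png

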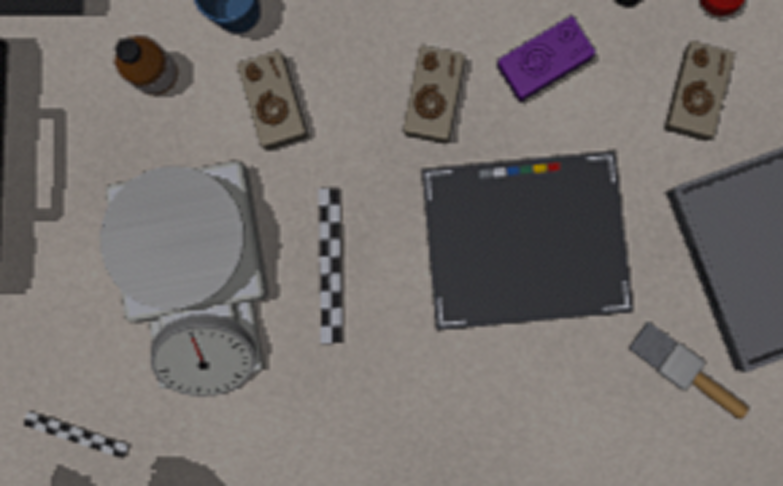

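The bar at (278,222) measures about 180 mm and the one at (183,286) about 130 mm, so (278,222) is the bar meant. The three warm-grey blocks are the candidates (block A at (256,161), B at (316,158), C at (413,157)) and the purple one is excluded. I'll go above block A first.

{"api": "apply_moves", "payload": {
  "delta_pos": [
    [0.75, -0.375, 0],
    [0.75, -0.375, 0],
    [0.75, -0.375, 0],
    [0.75, -0.375, 0],
    [0.75, -0.375, 0],
    [0.75, -0.375, 0],
    [0.75, -0.375, 0],
    [0.75, -0.375, 0]
  ],
  "dr": [
    [0, 0, 1],
    [0, 0, 1],
    [0, 0, 1],
    [0, 0, 1],
    [0, 0, 1],
    [0, 0, 1],
    [0, 0, 1],
    [0, 0, 1]
  ],
  "jaw": [1, 1, 1, 1, 1, 1, 1, 1],
  "force": 25
}}

```text
time: 0.77
tool_pos: [0.4331, 0.3609, 0.2264]
tool_rot: [-3.142, -0.001, -2.93]
contact_force: [0.8, 0.8, 0.4]
opening: 0.0919
grip_force: 0.0
```

{"api": "apply_moves", "payload": {
  "delta_pos": [
    [0.45, -0.25, 0],
    [0.45, -0.25, 0],
    [0.45, -0.25, 0],
    [0.45, -0.25, 0],
    [0.45, -0.25, 0],
    [0.45, -0.25, 0],
    [0.45, -0.25, 0],
    [0.45, -0.25, 0]
  ],
  "dr": [
    [0, 0, 0.18],
    [0, 0, 0.18],
    [0, 0, 0.18],
    [0, 0, 0.18],
    [0, 0, 0.18],
    [0, 0, 0.18],
    [0, 0, 0.18],
    [0, 0, 0.18]
  ],
  "jaw": [1, 1, 1, 1, 1, 1, 1, 1]
}}

```text
time: 1.43
tool_pos: [0.6112, 0.2622, 0.2259]
tool_rot: [3.141, -0.002, -2.841]
contact_force: [-0.1, 1.1, 0.4]
opening: 0.0916
grip_force: 0.0
```

```bash
python3 - <<'E'
from h import *
im=eyes.read_camera("wrist"); cv2.imwrite("pics/w1.png",im[:,:,::-1]); np.save("w1.npy",np.array([0]))
E
```

```text
(no output)
```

View pics/w1.png

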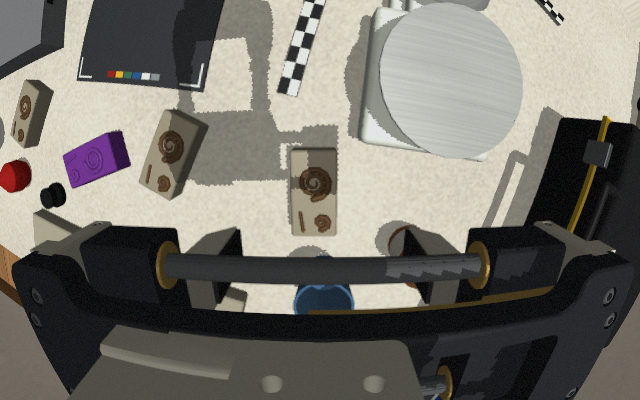

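The wrist picture shows block A's top face about x 291–336, y 149–234, block B near (173,150), the bar at (303,45) and the pan centre near (451,80). I'll turn the corners into positions.

```bash
cat >> h.py <<'E'
def rect(n,c,z,pose=None):
    p=onz(n,c,z,pose); (cx,cy),(a,b),ang=cv2.minAreaRect(p.astype(np.float32))
    if a<b: a,b,ang=b,a,ang+90
    return np.round([cx,cy,a,b,(ang+90)%180-90],3).tolist()
E
python3 - <<'E'
from h import *
print(tool()[0]["tool_pos"])
print("A",rect("wrist",[[291,150],[336,150],[336,234],[293,235]],.038))
print("B",rect("wrist",[[171,110],[208,122],[173,198],[140,182]],.038))
print("pan",onz("wrist",[[380,80],[522,80],[451,3],[451,159],[451,80]],.105).round(3).tolist())
print("board far",onz("wrist",[[78,80],[203,91]],.005).round(3).tolist())
print("bar",onz("wrist",[[277,92],[294,97]],.012).round(3).tolist())
E
```

```text
[0.61083305 0.26278446 0.22638287]
A [0.63, 0.26, 0.102, 0.052, 17.199]
B [0.633, 0.078, 0.113, 0.052, -13.905]
pan [[0.495, 0.282], [0.434, 0.424], [0.393, 0.325], [0.541, 0.372], [0.47, 0.346]]
board far [[0.573, -0.138], [0.551, 0.087]]
bar [[0.53, 0.182], [0.53, 0.203]]
```

{"api": "apply_moves", "payload": {
  "delta_pos": [
    [0.05, -0.01, -0.08],
    [0.05, -0.01, -0.16],
    [0.05, -0.01, -0.25],
    [0.05, -0.01, -0.34],
    [0.05, -0.01, -0.43],
    [0.05, -0.01, -0.49],
    [0.05, -0.01, -0.53],
    [0.05, -0.01, -0.54]
  ],
  "dr": [
    [0, 0, 0],
    [0, 0, 0],
    [0, 0, 0],
    [0, 0, 0],
    [0, 0, 0],
    [0, 0, 0],
    [0, 0, 0],
    [0, 0, 0]
  ],
  "jaw": [1, 1, 1, 1, 1, 1, 1, 1]
}}

```text
time: 2.15
tool_pos: [0.6285, 0.2591, 0.0075]
tool_rot: [3.141, -0.006, -2.838]
contact_force: [-0.9, -0.6, -0.8]
opening: 0.0915
grip_force: 0.0
```

{"api": "apply_moves", "payload": {
  "delta_pos": [
    [0, 0, 0],
    [0, 0, 0],
    [0, 0, 0],
    [0, 0, 0],
    [0, 0, 0],
    [0, 0, 0],
    [0, 0, 0],
    [0, 0, 0]
  ],
  "dr": [
    [0, 0, 0],
    [0, 0, 0],
    [0, 0, 0],
    [0, 0, 0],
    [0, 0, 0],
    [0, 0, 0],
    [0, 0, 0],
    [0, 0, 0]
  ],
  "jaw": [0.4, 0.4, 0.4, 0.4, 0.4, 0.4, 0.4, 0.4],
  "force": 25
}}

```text
time: 2.82
tool_pos: [0.6321, 0.2582, 0.0115]
tool_rot: [-3.142, 0.001, -2.84]
contact_force: [-1.0, -0.8, 5.1]
opening: 0.0535
grip_force: 25.0
```

{"api": "apply_moves", "payload": {
  "delta_pos": [
    [0, 0, 0.03],
    [0, 0, 0.08],
    [0, 0, 0.15],
    [0, 0, 0.22],
    [0, 0, 0.3],
    [0, 0, 0.36],
    [0, 0, 0.38],
    [0, 0, 0.38]
  ],
  "dr": [
    [0, 0, 0],
    [0, 0, 0],
    [0, 0, 0],
    [0, 0, 0],
    [0, 0, 0],
    [0, 0, 0],
    [0, 0, 0],
    [0, 0, 0]
  ],
  "jaw": [0.4, 0.4, 0.4, 0.4, 0.4, 0.4, 0.4, 0.4]
}}

```text
time: 3.48
tool_pos: [0.6327, 0.2585, 0.1655]
tool_rot: [3.142, 0.005, -2.84]
contact_force: [0.2, 0.8, -2.5]
opening: 0.0538
grip_force: 25.0
```

{"api": "apply_moves", "payload": {
  "delta_pos": [
    [0, 0, 0],
    [0, 0, 0],
    [0, 0, 0],
    [0, 0, 0],
    [0, 0, 0],
    [0, 0, 0]
  ],
  "dr": [
    [0, 0, 0],
    [0, 0, 0],
    [0, 0, 0],
    [0, 0, 0],
    [0, 0, 0],
    [0, 0, 0]
  ],
  "jaw": [0.4, 0.4, 0.4, 0.4, 0.4, 0.4]
}}

```text
time: 3.98
tool_pos: [0.6315, 0.2582, 0.162]
tool_rot: [3.141, -0.001, -2.84]
contact_force: [-0.5, 0.9, -1.9]
opening: 0.0536
grip_force: 25.0
```

Block A weighs about 0.2 kg, so it is a cast. It goes to the crate.

{"api": "apply_moves", "payload": {
  "delta_pos": [
    [-0.103, -0.494, 0],
    [-0.103, -0.494, 0],
    [-0.103, -0.494, 0],
    [-0.103, -0.494, 0],
    [-0.103, -0.494, 0],
    [-0.103, -0.494, 0],
    [-0.103, -0.494, 0],
    [-0.103, -0.494, 0]
  ],
  "dr": [
    [0, 0, -1],
    [0, 0, -1],
    [0, 0, -1],
    [0, 0, -1],
    [0, 0, -1],
    [0, 0, -1],
    [0, 0, -1],
    [0, 0, -1]
  ],
  "jaw": [0.4, 0.4, 0.4, 0.4, 0.4, 0.4, 0.4, 0.4]
}}

```text
time: 4.65
tool_pos: [0.5908, 0.0608, 0.1629]
tool_rot: [3.141, 0.0, 2.942]
contact_force: [-0.0, 0.4, -2.7]
opening: 0.0538
grip_force: 25.0
```

{"api": "apply_moves", "payload": {
  "delta_pos": [
    [-0.103, -0.494, 0],
    [-0.103, -0.494, 0],
    [-0.103, -0.494, 0],
    [-0.103, -0.494, 0],
    [-0.103, -0.494, 0],
    [-0.103, -0.494, 0],
    [-0.103, -0.494, 0],
    [-0.103, -0.494, 0]
  ],
  "dr": [
    [0, 0, -1],
    [0, 0, -1],
    [0, 0, -1],
    [0, 0, -1],
    [0, 0, -1],
    [0, 0, -1],
    [0, 0, -1],
    [0, 0, -1]
  ],
  "jaw": [0.4, 0.4, 0.4, 0.4, 0.4, 0.4, 0.4, 0.4]
}}

```text
time: 5.32
tool_pos: [0.5498, -0.1357, 0.1626]
tool_rot: [3.141, -0.0, 2.444]
contact_force: [-0.2, 0.5, -2.6]
opening: 0.0541
grip_force: 25.0
```

{"api": "apply_moves", "payload": {
  "delta_pos": [
    [-0.103, -0.494, 0],
    [-0.103, -0.494, 0],
    [-0.103, -0.494, 0],
    [-0.103, -0.494, 0],
    [-0.103, -0.494, 0],
    [-0.103, -0.494, 0],
    [-0.103, -0.494, 0],
    [-0.103, -0.494, 0]
  ],
  "dr": [
    [0, 0, -1],
    [0, 0, -1],
    [0, 0, -1],
    [0, 0, -1],
    [0, 0, -1],
    [0, 0, -1],
    [0, 0, -1],
    [0, 0, -1]
  ],
  "jaw": [0.4, 0.4, 0.4, 0.4, 0.4, 0.4, 0.4, 0.4]
}}

```text
time: 5.98
tool_pos: [0.509, -0.3326, 0.1624]
tool_rot: [3.141, -0.001, 1.945]
contact_force: [-0.0, 0.8, -2.7]
opening: 0.0539
grip_force: 25.0
```

```bash
python3 - <<'E'
from h import *
s=tool()[0]; print(s["tool_pos"],s["tool_rot"],s["contact_force"])
im=eyes.read_camera("wrist")[:,:,::-1].copy()
R2=lambda a:np.array([[np.cos(a),-np.sin(a)],[np.sin(a),np.cos(a)]])
c=np.array([.466,-.350]);q=np.array([[-.13,-.11],[.13,-.11],[.13,.11],[-.13,.11]])@R2(np.radians(-70)).T+c
cv2.polylines(im,[proj("wrist",np.c_[q,[.055]*4]).round().astype(int)],True,(0,255,0),1)
cv2.imwrite("pics/w2.png",im)
E
```

```text
[ 0.50900624 -0.3325816   0.1623709 ] [ 3.14134492e+00 -1.26032000e-03  1.94514895e+00] [-0.0160312   0.79968059 -2.72305371]
```

View pics/w2.png

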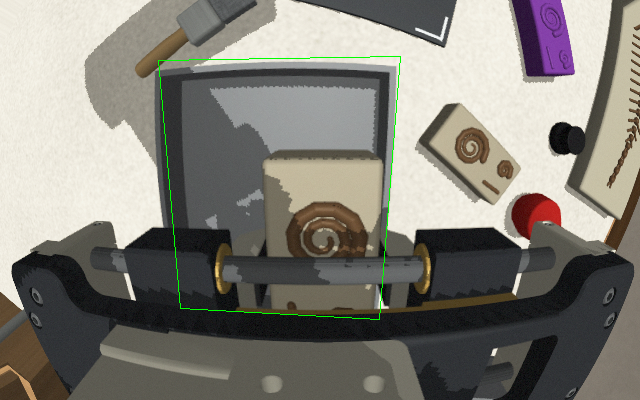

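The picture shows the crate rim a few mm off my estimate (real rim corners near (157,70) and (392,65)), so I've corrected for that. Lowering into the +y slot.

{"api": "apply_moves", "payload": {
  "delta_pos": [
    [-0.014, -0.025, -0.03],
    [-0.014, -0.025, -0.08],
    [-0.014, -0.025, -0.14],
    [-0.014, -0.025, -0.2],
    [-0.014, -0.025, -0.26],
    [-0.014, -0.025, -0.31],
    [-0.014, -0.025, -0.345],
    [-0.014, -0.025, -0.355]
  ],
  "dr": [
    [0, 0, -0.05],
    [0, 0, -0.05],
    [0, 0, -0.05],
    [0, 0, -0.05],
    [0, 0, -0.05],
    [0, 0, -0.05],
    [0, 0, -0.05],
    [0, 0, -0.05]
  ],
  "jaw": [0.4, 0.4, 0.4, 0.4, 0.4, 0.4, 0.4, 0.4]
}}

```text
time: 6.7
tool_pos: [0.5023, -0.3413, 0.0183]
tool_rot: [-3.14, -0.004, 1.921]
contact_force: [-0.5, 0.2, -2.5]
opening: 0.0537
grip_force: 25.0
```

{"api": "apply_moves", "payload": {
  "delta_pos": [
    [0, 0, -0.005],
    [0, 0, -0.007],
    [0, 0, -0.007],
    [0, 0, -0.007]
  ],
  "dr": [
    [0, 0, 0],
    [0, 0, 0],
    [0, 0, 0],
    [0, 0, 0]
  ],
  "jaw": [0.4, 0.4, 0.4, 0.4]
}}

```text
time: 7.03
tool_pos: [0.5033, -0.3447, 0.0192]
tool_rot: [3.14, 0.002, 1.918]
contact_force: [-0.4, 0.3, -2.0]
opening: 0.0541
grip_force: 25.0
```

{"api": "apply_moves", "payload": {
  "delta_pos": [
    [0, 0, -0.004],
    [0, 0, -0.006],
    [0, 0, -0.006],
    [0, 0, -0.006],
    [0, 0, -0.006],
    [0, 0, -0.006],
    [0, 0, -0.006],
    [0, 0, -0.006]
  ],
  "dr": [
    [0, 0, 0],
    [0, 0, 0],
    [0, 0, 0],
    [0, 0, 0],
    [0, 0, 0],
    [0, 0, 0],
    [0, 0, 0],
    [0, 0, 0]
  ],
  "jaw": [0.4, 0.4, 0.4, 0.7, 0.7, 0.7, 0.7, 0.7]
}}

```text
time: 7.7
tool_pos: [0.5025, -0.3446, 0.0155]
tool_rot: [3.141, 0.0, 1.918]
contact_force: [-0.4, -0.2, 0.9]
opening: 0.0644
grip_force: 0.0
```

{"api": "apply_moves", "payload": {
  "delta_pos": [
    [0, 0, 0.04],
    [0, 0, 0.12],
    [0, 0, 0.22],
    [0, 0, 0.32],
    [0, 0, 0.42],
    [0, 0, 0.5],
    [0, 0, 0.5],
    [0, 0, 0.5]
  ],
  "dr": [
    [0, 0, 0],
    [0, 0, 0],
    [0, 0, 0],
    [0, 0, 0],
    [0, 0, 0.5],
    [0, 0, 1],
    [0, 0, 1],
    [0, 0, 1]
  ],
  "jaw": [0.7, 0.7, 0.7, 0.7, 1, 1, 1, 1]
}}

```text
time: 8.37
tool_pos: [0.5033, -0.3453, 0.2185]
tool_rot: [3.142, 0.006, 2.424]
contact_force: [0.3, -0.2, -1.0]
opening: 0.0861
grip_force: 0.0
```

{"api": "apply_moves", "payload": {
  "delta_pos": [
    [0.34, 0.27, 0],
    [0.34, 0.27, 0],
    [0.34, 0.27, 0],
    [0.34, 0.27, 0],
    [0.34, 0.27, 0],
    [0.34, 0.27, 0],
    [0.34, 0.27, 0],
    [0.34, 0.27, 0]
  ],
  "dr": [
    [0, 0, 1],
    [0, 0, 1],
    [0, 0, 1],
    [0, 0, 1],
    [0, 0, 1],
    [0, 0, 1],
    [0, 0, 1],
    [0, 0, 1]
  ],
  "jaw": [1, 1, 1, 1, 1, 1, 1, 1]
}}

```text
time: 9.03
tool_pos: [0.6374, -0.2377, 0.2154]
tool_rot: [-3.141, -0.001, 2.916]
contact_force: [0.9, -0.4, -0.8]
opening: 0.0917
grip_force: 0.0
```

```bash
python3 - <<'E'
from h import *
s=tool()[0]; print(s["tool_pos"],s["tool_rot"])
im=eyes.read_camera("wrist")[:,:,::-1].copy(); cv2.imwrite("pics/w3.png",im)
E
```

```text
[ 0.63741396 -0.23772188  0.21538727] [-3.14127765e+00 -8.57105011e-04  2.91551501e+00]
```

View pics/w3.png

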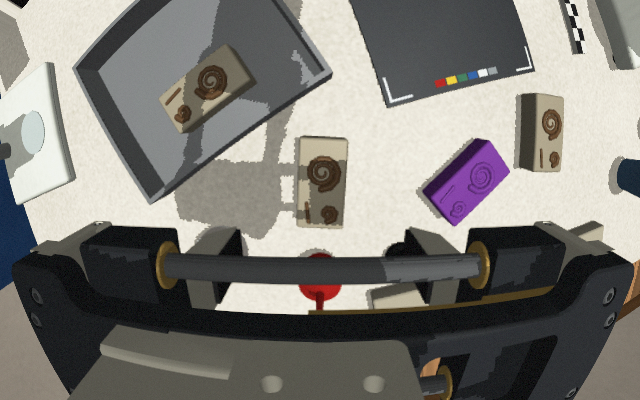

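Cast A lies flat in the crate. Block C's top face spans about (300,140)–(345,228), and the purple block is at (465,183).

```bash
python3 - <<'E'
from h import *
print("C",rect("wrist",[[300,140],[348,140],[344,228],[298,226]],.038))
print("crate",onz("wrist",[[75,68],[152,203],[332,72]],.055).round(3).tolist())
print("A",rect("wrist",[[226,45],[256,80],[184,133],[159,97]],.043))
print("board",onz("wrist",[[388,107],[534,70]],.005).round(3).tolist())
E
```

```text
C [0.641, -0.239, 0.101, 0.053, -14.538]
crate [[0.411, -0.513], [0.612, -0.44], [0.526, -0.202]]
A [0.504, -0.34, 0.105, 0.055, -71.1]
board [[0.573, -0.143], [0.552, 0.083]]
```

{"api": "apply_moves", "payload": {
  "delta_pos": [
    [0.01, -0.003, -0.08],
    [0.01, -0.003, -0.16],
    [0.01, -0.003, -0.25],
    [0.01, -0.003, -0.34],
    [0.01, -0.003, -0.43],
    [0.01, -0.003, -0.48],
    [0.01, -0.003, -0.505],
    [0.01, -0.003, -0.512]
  ],
  "dr": [
    [0, 0, -0.06],
    [0, 0, -0.06],
    [0, 0, -0.06],
    [0, 0, -0.06],
    [0, 0, -0.06],
    [0, 0, -0.06],
    [0, 0, -0.06],
    [0, 0, -0.06]
  ],
  "jaw": [1, 1, 1, 1, 1, 1, 1, 1]
}}

```text
time: 9.75
tool_pos: [0.6408, -0.2386, 0.009]
tool_rot: [3.141, -0.003, 2.886]
contact_force: [-0.6, 0.3, 0.1]
opening: 0.0921
grip_force: 0.0
```

{"api": "apply_moves", "payload": {
  "delta_pos": [
    [0, 0, 0],
    [0, 0, 0],
    [0, 0, 0],
    [0, 0, 0],
    [0, 0, 0],
    [0, 0, 0],
    [0, 0, 0],
    [0, 0, 0]
  ],
  "dr": [
    [0, 0, 0],
    [0, 0, 0],
    [0, 0, 0],
    [0, 0, 0],
    [0, 0, 0],
    [0, 0, 0],
    [0, 0, 0],
    [0, 0, 0]
  ],
  "jaw": [0.4, 0.4, 0.4, 0.4, 0.4, 0.4, 0.4, 0.4],
  "force": 30
}}

```text
time: 10.42
tool_pos: [0.6429, -0.2382, 0.0116]
tool_rot: [-3.141, 0.001, 2.888]
contact_force: [-1.1, -1.8, 5.0]
opening: 0.0536
grip_force: 29.9
```

{"api": "apply_moves", "payload": {
  "delta_pos": [
    [0, 0, 0.03],
    [0, 0, 0.08],
    [0, 0, 0.15],
    [0, 0, 0.22],
    [0, 0, 0.3],
    [0, 0, 0.36],
    [0, 0, 0.38],
    [0, 0, 0.38]
  ],
  "dr": [
    [0, 0, 0],
    [0, 0, 0],
    [0, 0, 0],
    [0, 0, 0],
    [0, 0, 0],
    [0, 0, 0],
    [0, 0, 0],
    [0, 0, 0]
  ],
  "jaw": [0.4, 0.4, 0.4, 0.4, 0.4, 0.4, 0.4, 0.4]
}}

```text
time: 11.08
tool_pos: [0.6434, -0.2379, 0.1654]
tool_rot: [-3.141, 0.004, 2.888]
contact_force: [0.7, -0.4, -1.8]
opening: 0.054
grip_force: 29.9
```

{"api": "apply_moves", "payload": {
  "delta_pos": [
    [0, 0, 0],
    [0, 0, 0],
    [0, 0, 0],
    [0, 0, 0],
    [0, 0, 0],
    [0, 0, 0]
  ],
  "dr": [
    [0, 0, 0],
    [0, 0, 0],
    [0, 0, 0],
    [0, 0, 0],
    [0, 0, 0],
    [0, 0, 0]
  ],
  "jaw": [0.4, 0.4, 0.4, 0.4, 0.4, 0.4]
}}

```text
time: 11.58
tool_pos: [0.6423, -0.2377, 0.162]
tool_rot: [3.141, -0.001, 2.888]
contact_force: [-0.5, -0.5, -2.4]
opening: 0.0539
grip_force: 29.9
```

Block C is also a cast (about 0.24 kg). It goes to the other slot.

{"api": "apply_moves", "payload": {
  "delta_pos": [
    [-0.27, -0.169, 0],
    [-0.27, -0.169, 0],
    [-0.27, -0.169, 0],
    [-0.27, -0.169, 0],
    [-0.27, -0.169, 0],
    [-0.27, -0.169, 0],
    [-0.27, -0.169, 0],
    [-0.27, -0.169, 0]
  ],
  "dr": [
    [0, 0, -0.97],
    [0, 0, -0.97],
    [0, 0, -0.97],
    [0, 0, -0.97],
    [0, 0, -0.97],
    [0, 0, -0.97],
    [0, 0, -0.97],
    [0, 0, -0.97]
  ],
  "jaw": [0.4, 0.4, 0.4, 0.4, 0.4, 0.4, 0.4, 0.4]
}}

```text
time: 12.25
tool_pos: [0.5355, -0.3046, 0.1626]
tool_rot: [3.141, 0.0, 2.407]
contact_force: [1.1, -0.4, -1.6]
opening: 0.0537
grip_force: 29.9
```

{"api": "apply_moves", "payload": {
  "delta_pos": [
    [-0.27, -0.169, 0],
    [-0.27, -0.169, 0],
    [-0.27, -0.169, 0],
    [-0.27, -0.169, 0],
    [-0.27, -0.169, 0],
    [-0.27, -0.169, 0],
    [-0.27, -0.169, 0],
    [-0.27, -0.169, 0]
  ],
  "dr": [
    [0, 0, -0.97],
    [0, 0, -0.97],
    [0, 0, -0.97],
    [0, 0, -0.97],
    [0, 0, -0.97],
    [0, 0, -0.97],
    [0, 0, -0.97],
    [0, 0, -0.97]
  ],
  "jaw": [0.4, 0.4, 0.4, 0.4, 0.4, 0.4, 0.4, 0.4]
}}

```text
time: 12.92
tool_pos: [0.4278, -0.372, 0.1626]
tool_rot: [3.141, 0.0, 1.923]
contact_force: [0.1, 0.3, -1.7]
opening: 0.0539
grip_force: 29.9
```

{"api": "apply_moves", "payload": {
  "delta_pos": [
    [0, 0, -0.03],
    [0, 0, -0.08],
    [0, 0, -0.14],
    [0, 0, -0.2],
    [0, 0, -0.26],
    [0, 0, -0.31],
    [0, 0, -0.345],
    [0, 0, -0.355]
  ],
  "dr": [
    [0, 0, 0],
    [0, 0, 0],
    [0, 0, 0],
    [0, 0, 0],
    [0, 0, 0],
    [0, 0, 0],
    [0, 0, 0],
    [0, 0, 0]
  ],
  "jaw": [0.4, 0.4, 0.4, 0.4, 0.4, 0.4, 0.4, 0.4]
}}

```text
time: 13.58
tool_pos: [0.4264, -0.371, 0.0181]
tool_rot: [-3.14, -0.004, 1.921]
contact_force: [-1.0, 0.4, -2.4]
opening: 0.0539
grip_force: 29.9
```

{"api": "apply_moves", "payload": {
  "delta_pos": [
    [0, 0, -0.005],
    [0, 0, -0.01],
    [0, 0, -0.013],
    [0, 0, -0.013],
    [0, 0, -0.013],
    [0, 0, -0.013],
    [0, 0, -0.013],
    [0, 0, -0.013]
  ],
  "dr": [
    [0, 0, 0],
    [0, 0, 0],
    [0, 0, 0],
    [0, 0, 0],
    [0, 0, 0],
    [0, 0, 0],
    [0, 0, 0],
    [0, 0, 0]
  ],
  "jaw": [0.4, 0.4, 0.4, 0.4, 0.7, 0.7, 0.7, 0.7]
}}

```text
time: 14.25
tool_pos: [0.4269, -0.3733, 0.0161]
tool_rot: [3.141, 0.001, 1.918]
contact_force: [-0.1, -0.1, -0.3]
opening: 0.0642
grip_force: 0.0
```

{"api": "apply_moves", "payload": {
  "delta_pos": [
    [0, 0, 0],
    [0, 0, 0.06],
    [0, 0, 0.14],
    [0, 0, 0.24],
    [0, 0, 0.34],
    [0, 0, 0.44],
    [0, 0, 0.5],
    [0, 0, 0.5]
  ],
  "dr": [
    [0, 0, 0],
    [0, 0, 0],
    [0, 0, 0],
    [0, 0, 0],
    [0, 0, 0.25],
    [0, 0, 0.5],
    [0, 0, 0.7],
    [0, 0, 0.7]
  ],
  "jaw": [0.7, 0.7, 0.7, 0.7, 1, 1, 1, 1]
}}

```text
time: 14.92
tool_pos: [0.4283, -0.3751, 0.222]
tool_rot: [3.141, 0.012, 2.273]
contact_force: [-0.3, 0.6, 0.1]
opening: 0.0862
grip_force: 0.0
```

{"api": "apply_moves", "payload": {
  "delta_pos": [
    [0.26, 0.52, 0],
    [0.26, 0.52, 0],
    [0.26, 0.52, 0],
    [0.26, 0.52, 0],
    [0.26, 0.52, 0],
    [0.26, 0.52, 0],
    [0.26, 0.52, 0],
    [0.26, 0.52, 0]
  ],
  "dr": [
    [0, 0, 0.65],
    [0, 0, 0.65],
    [0, 0, 0.65],
    [0, 0, 0.65],
    [0, 0, 0.65],
    [0, 0, 0.65],
    [0, 0, 0.65],
    [0, 0, 0.65]
  ],
  "jaw": [1, 1, 1, 1, 1, 1, 1, 1]
}}

```text
time: 15.58
tool_pos: [0.5306, -0.1638, 0.2148]
tool_rot: [-3.141, -0.001, 2.595]
contact_force: [0.1, -1.1, 0.3]
opening: 0.0916
grip_force: 0.0
```

{"api": "apply_moves", "payload": {
  "delta_pos": [
    [0.25, 0.57, 0],
    [0.25, 0.57, 0],
    [0.25, 0.57, 0],
    [0.25, 0.57, 0],
    [0.25, 0.57, 0],
    [0.25, 0.57, 0],
    [0.25, 0.57, 0],
    [0.25, 0.57, 0]
  ],
  "dr": [
    [0, 0, 0.65],
    [0, 0, 0.65],
    [0, 0, 0.65],
    [0, 0, 0.65],
    [0, 0, 0.65],
    [0, 0, 0.65],
    [0, 0, 0.65],
    [0, 0, 0.65]
  ],
  "jaw": [1, 1, 1, 1, 1, 1, 1, 1]
}}

```text
time: 16.25
tool_pos: [0.6307, 0.0635, 0.2144]
tool_rot: [-3.141, -0.001, 2.919]
contact_force: [-0.1, -0.7, 1.0]
opening: 0.0919
grip_force: 0.0
```

```bash
python3 - <<'E'
from h import *
s=tool()[0]; print(s["tool_pos"],s["tool_rot"])
im=eyes.read_camera("wrist")[:,:,::-1].copy(); cv2.imwrite("pics/w4.png",im)
E
```

```text
[0.63069557 0.06346816 0.21436316] [-3.14089371e+00 -1.20349271e-03  2.91912516e+00]
```

View pics/w4.png

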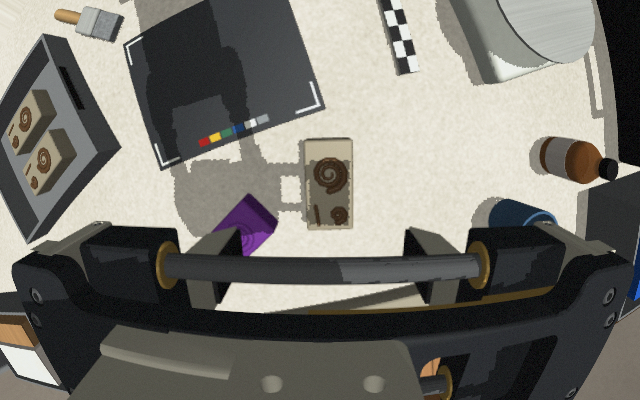

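Both casts are flat in the crate. Block B's top face spans about (306,140)–(352,228), and a corner of the purple block at (277,222) is close to the left finger, so I'm checking the clearance.

```bash
python3 - <<'E'
from h import *
r=rect("wrist",[[306,140],[352,140],[352,228],[306,229]],.038);print("B",r)
P=onz("wrist",[[249,195],[278,222],[277,229],[243,258]],.038)
a=np.radians(r[4]);d=P-r[:2];print("purple in B frame",np.c_[d@[np.cos(a),np.sin(a)],d@[-np.sin(a),np.cos(a)]].round(3).tolist())
print("pan",onz("wrist",[[498,0]],.105).round(3).tolist())
E
```

```text
B [0.636, 0.068, 0.102, 0.053, -11.601]
purple in B frame [[0.009, -0.09], [0.042, -0.059], [0.051, -0.061], [0.088, -0.106]]
pan [[0.474, 0.274]]
```

{"api": "apply_moves", "payload": {
  "delta_pos": [
    [0.013, 0.011, -0.08],
    [0.013, 0.011, -0.16],
    [0.013, 0.011, -0.25],
    [0.013, 0.011, -0.34],
    [0.013, 0.011, -0.43],
    [0.013, 0.011, -0.48],
    [0.013, 0.011, -0.503],
    [0.013, 0.011, -0.51]
  ],
  "dr": [
    [0, 0, 0.04],
    [0, 0, 0.04],
    [0, 0, 0.04],
    [0, 0, 0.04],
    [0, 0, 0.04],
    [0, 0, 0.04],
    [0, 0, 0.04],
    [0, 0, 0.04]
  ],
  "jaw": [0.9, 0.9, 0.9, 0.9, 0.9, 0.9, 0.9, 0.9]
}}

```text
time: 16.97
tool_pos: [0.6345, 0.0653, 0.0098]
tool_rot: [-3.141, -0.003, 2.935]
contact_force: [0.1, 0.4, -0.5]
opening: 0.0827
grip_force: 0.0
```

{"api": "apply_moves", "payload": {
  "delta_pos": [
    [0, 0, 0],
    [0, 0, 0],
    [0, 0, 0],
    [0, 0, 0],
    [0, 0, 0],
    [0, 0, 0],
    [0, 0, 0],
    [0, 0, 0]
  ],
  "dr": [
    [0, 0, 0],
    [0, 0, 0],
    [0, 0, 0],
    [0, 0, 0],
    [0, 0, 0],
    [0, 0, 0],
    [0, 0, 0],
    [0, 0, 0]
  ],
  "jaw": [0.4, 0.4, 0.4, 0.4, 0.4, 0.4, 0.4, 0.4],
  "force": 40
}}

```text
time: 17.63
tool_pos: [0.6367, 0.068, 0.0131]
tool_rot: [3.14, 0.003, 2.938]
contact_force: [-0.4, 2.8, 6.8]
opening: 0.0539
grip_force: 40.0
```

{"api": "apply_moves", "payload": {
  "delta_pos": [
    [0, 0, 0.03],
    [0, 0, 0.08],
    [0, 0, 0.15],
    [0, 0, 0.23],
    [0, 0, 0.32],
    [0, 0, 0.41],
    [0, 0, 0.47],
    [0, 0, 0.5]
  ],
  "dr": [
    [0, 0, 0],
    [0, 0, 0],
    [0, 0, 0],
    [0, 0, 0],
    [0, 0, 0],
    [0, 0, 0],
    [0, 0, 0],
    [0, 0, 0]
  ],
  "jaw": [0.4, 0.4, 0.4, 0.4, 0.4, 0.4, 0.4, 0.4]
}}

```text
time: 18.3
tool_pos: [0.6362, 0.0673, 0.2158]
tool_rot: [3.141, 0.004, 2.938]
contact_force: [0.6, -0.4, -5.5]
opening: 0.0539
grip_force: 40.0
```

{"api": "apply_moves", "payload": {
  "delta_pos": [
    [0, 0, 0],
    [0, 0, 0],
    [0, 0, 0],
    [0, 0, 0],
    [0, 0, 0],
    [0, 0, 0]
  ],
  "dr": [
    [0, 0, 0],
    [0, 0, 0],
    [0, 0, 0],
    [0, 0, 0],
    [0, 0, 0],
    [0, 0, 0]
  ],
  "jaw": [0.4, 0.4, 0.4, 0.4, 0.4, 0.4]
}}

```text
time: 18.8
tool_pos: [0.6353, 0.0674, 0.2103]
tool_rot: [-3.141, -0.002, 2.938]
contact_force: [-0.3, 0.7, -5.5]
opening: 0.0535
grip_force: 40.0
```

Block B weighs about 0.56 kg, so it is the original. Taking it to the pan.

{"api": "apply_moves", "payload": {
  "delta_pos": [
    [-0.21, 0.348, 0],
    [-0.21, 0.348, 0],
    [-0.21, 0.348, 0],
    [-0.21, 0.348, 0],
    [-0.21, 0.348, 0],
    [-0.21, 0.348, 0],
    [-0.21, 0.348, 0],
    [-0.21, 0.348, 0]
  ],
  "dr": [
    [0, 0, 0],
    [0, 0, 0],
    [0, 0, 0],
    [0, 0, 0],
    [0, 0, 0],
    [0, 0, 0],
    [0, 0, 0],
    [0, 0, 0]
  ],
  "jaw": [0.4, 0.4, 0.4, 0.4, 0.4, 0.4, 0.4, 0.4]
}}

```text
time: 19.47
tool_pos: [0.5523, 0.2057, 0.2113]
tool_rot: [-3.141, 0.0, 2.937]
contact_force: [0.7, -0.0, -6.0]
opening: 0.0537
grip_force: 40.0
```

{"api": "apply_moves", "payload": {
  "delta_pos": [
    [-0.21, 0.348, 0],
    [-0.21, 0.348, 0],
    [-0.21, 0.348, 0],
    [-0.21, 0.348, 0],
    [-0.21, 0.348, 0],
    [-0.21, 0.348, 0],
    [-0.21, 0.348, 0],
    [-0.21, 0.348, 0]
  ],
  "dr": [
    [0, 0, 0],
    [0, 0, 0],
    [0, 0, 0],
    [0, 0, 0],
    [0, 0, 0],
    [0, 0, 0],
    [0, 0, 0],
    [0, 0, 0]
  ],
  "jaw": [0.4, 0.4, 0.4, 0.4, 0.4, 0.4, 0.4, 0.4]
}}

```text
time: 20.13
tool_pos: [0.4689, 0.3444, 0.2114]
tool_rot: [-3.141, 0.0, 2.936]
contact_force: [0.2, 0.2, -5.0]
opening: 0.0537
grip_force: 40.0
```

{"api": "apply_moves", "payload": {
  "delta_pos": [
    [0, 0, -0.02],
    [0, 0, -0.05],
    [0, 0, -0.09],
    [0, 0, -0.13],
    [0, 0, -0.17],
    [0, 0, -0.2],
    [0, 0, -0.213],
    [0, 0, -0.213]
  ],
  "dr": [
    [0, 0, 0],
    [0, 0, 0],
    [0, 0, 0],
    [0, 0, 0],
    [0, 0, 0],
    [0, 0, 0],
    [0, 0, 0],
    [0, 0, 0]
  ],
  "jaw": [0.4, 0.4, 0.4, 0.4, 0.4, 0.4, 0.4, 0.4]
}}

```text
time: 20.8
tool_pos: [0.4675, 0.3445, 0.1246]
tool_rot: [-3.14, -0.002, 2.936]
contact_force: [-0.4, -1.0, -5.5]
opening: 0.0536
grip_force: 40.0
```

```bash
python3 - <<'E'
from h import *
s=tool()[0]; print(s["tool_pos"],s["tool_rot"],s["contact_force"])
im=eyes.read_camera("top")[:,:,::-1].copy()
t=np.linspace(0,6.28,60)
cv2.polylines(im,[proj("top",np.c_[.467+.078*np.cos(t),.346+.078*np.sin(t),0*t+.105]).round().astype(int)],True,(0,255,0),1)
w=eyes.read_camera("wrist")[:,:,::-1].copy()
cv2.polylines(w,[proj("wrist",np.c_[.467+.078*np.cos(t),.346+.078*np.sin(t),0*t+.105]).round().astype(int)],True,(0,255,0),1)
cv2.imwrite("pics/m5.png",np.hstack([cv2.resize(im[150:270,150:300],None,fx=2.6667,fy=2.6667),w[:320,120:520]]))
E
```

```text
[0.46750142 0.34454632 0.1245832 ] [-3.13951995e+00 -2.38732309e-03  2.93622703e+00] [-0.41815447 -0.98707341 -5.53044475]
```

View pics/m5.png

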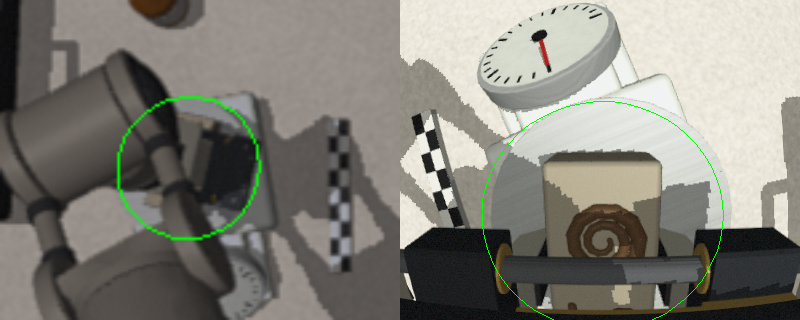

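The picture shows the predicted pan circle matching the real rim to about 5 mm, with the block over its middle. Lowering gently.

{"api": "apply_moves", "payload": {
  "delta_pos": [
    [0, 0.01, -0.008],
    [0, 0.01, -0.018],
    [0, 0.01, -0.028],
    [0, 0.01, -0.038],
    [0, 0.01, -0.048],
    [0, 0.01, -0.058],
    [0, 0.01, -0.068],
    [0, 0.01, -0.075]
  ],
  "dr": [
    [0, 0, 0],
    [0, 0, 0],
    [0, 0, 0],
    [0, 0, 0],
    [0, 0, 0],
    [0, 0, 0],
    [0, 0, 0],
    [0, 0, 0]
  ],
  "jaw": [0.4, 0.4, 0.4, 0.4, 0.4, 0.4, 0.4, 0.4]
}}

```text
time: 21.57
tool_pos: [0.4681, 0.3503, 0.0963]
tool_rot: [3.14, 0.001, 2.938]
contact_force: [0.2, 2.0, -0.9]
opening: 0.0537
grip_force: 40.0
```

{"api": "apply_moves", "payload": {
  "delta_pos": [
    [0, 0, 0],
    [0, 0, 0],
    [0, 0, 0],
    [0, 0, 0],
    [0, 0, 0],
    [0, 0, 0]
  ],
  "dr": [
    [0, 0, 0],
    [0, 0, 0],
    [0, 0, 0],
    [0, 0, 0],
    [0, 0, 0],
    [0, 0, 0]
  ],
  "jaw": [0.4, 0.4, 0.4, 0.4, 0.4, 0.4]
}}

```text
time: 22.07
tool_pos: [0.4679, 0.3499, 0.0966]
tool_rot: [3.141, 0.001, 2.938]
contact_force: [0.6, 2.0, -0.6]
opening: 0.0534
grip_force: 40.0
```

{"api": "apply_moves", "payload": {
  "delta_pos": [
    [0, 0, -0.003],
    [0, 0, -0.006],
    [0, 0, -0.006],
    [0, 0, -0.006],
    [0, 0, -0.006],
    [0, 0, -0.006],
    [0, 0, -0.006],
    [0, 0, -0.006]
  ],
  "dr": [
    [0, 0, 0],
    [0, 0, 0],
    [0, 0, 0],
    [0, 0, 0],
    [0, 0, 0],
    [0, 0, 0],
    [0, 0, 0],
    [0, 0, 0]
  ],
  "jaw": [0.4, 0.4, 0.4, 0.5, 0.6, 0.7, 0.8, 0.8]
}}

```text
time: 22.73
tool_pos: [0.4674, 0.3495, 0.0938]
tool_rot: [-3.141, -0.001, 2.938]
contact_force: [0.4, -0.2, -0.2]
opening: 0.0705
grip_force: 0.0
```

{"api": "apply_moves", "payload": {
  "delta_pos": [
    [0, 0, 0],
    [0, 0, 0],
    [0, 0, 0],
    [0, 0, 0],
    [0, 0, 0],
    [0, 0, 0],
    [0, 0, 0],
    [0, 0, 0]
  ],
  "dr": [
    [0, 0, 0],
    [0, 0, 0],
    [0, 0, 0],
    [0, 0, 0],
    [0, 0, 0],
    [0, 0, 0],
    [0, 0, 0],
    [0, 0, 0]
  ],
  "jaw": [0.8, 0.8, 0.8, 0.8, 0.8, 0.8, 0.8, 0.8]
}}

```text
time: 23.4
tool_pos: [0.4677, 0.3499, 0.0939]
tool_rot: [3.141, 0.0, 2.938]
contact_force: [0.2, -1.1, 0.8]
opening: 0.0733
grip_force: 0.0
```

{"api": "apply_moves", "payload": {
  "delta_pos": [
    [0, 0, 0],
    [0, 0, 0],
    [0, 0, 0],
    [0, 0, 0],
    [0, 0, 0],
    [0, 0, 0],
    [0, 0, 0],
    [0, 0, 0]
  ],
  "dr": [
    [0, 0, 0],
    [0, 0, 0],
    [0, 0, 0],
    [0, 0, 0],
    [0, 0, 0],
    [0, 0, 0],
    [0, 0, 0],
    [0, 0, 0]
  ],
  "jaw": [0.8, 0.8, 0.8, 0.8, 0.8, 0.8, 0.8, 0.8]
}}

```text
time: 24.07
tool_pos: [0.4677, 0.3498, 0.0939]
tool_rot: [3.142, 0.0, 2.938]
contact_force: [0.1, -0.1, -0.3]
opening: 0.0736
grip_force: 0.0
```

{"api": "apply_moves", "payload": {
  "delta_pos": [
    [0, 0, 0],
    [0, 0, 0],
    [0, 0, 0],
    [0, 0, 0],
    [0, 0, 0],
    [0, 0, 0],
    [0, 0, 0],
    [0, 0, 0]
  ],
  "dr": [
    [0, 0, 0],
    [0, 0, 0],
    [0, 0, 0],
    [0, 0, 0],
    [0, 0, 0],
    [0, 0, 0],
    [0, 0, 0],
    [0, 0, 0]
  ],
  "jaw": [0.8, 0.8, 0.8, 0.8, 0.8, 0.8, 0.8, 0.8]
}}

```text
time: 24.73
tool_pos: [0.4677, 0.3499, 0.094]
tool_rot: [3.141, 0.0, 2.938]
contact_force: [0.6, -0.1, 0.1]
opening: 0.0739
grip_force: 0.0
```

```bash
python3 - <<'E'
from h import *
s=tool()[0]; print(s["tool_pos"],s["tool_rot"],s["contact_force"])
w=eyes.read_camera("wrist")[:,:,::-1].copy()
t=np.linspace(0,6.28,60)
cv2.polylines(w,[proj("wrist",np.c_[.468+.078*np.cos(t),.350+.078*np.sin(t),0*t+.078]).round().astype(int)],True,(0,255,0),1)
cv2.imwrite("pics/w6.png",w)
E
```

```text
[0.46771608 0.34985639 0.09395571] [3.14146395e+00 6.32110544e-05 2.93776342e+00] [ 0.57791001 -0.08448881  0.08034084]
```

View pics/w6.png

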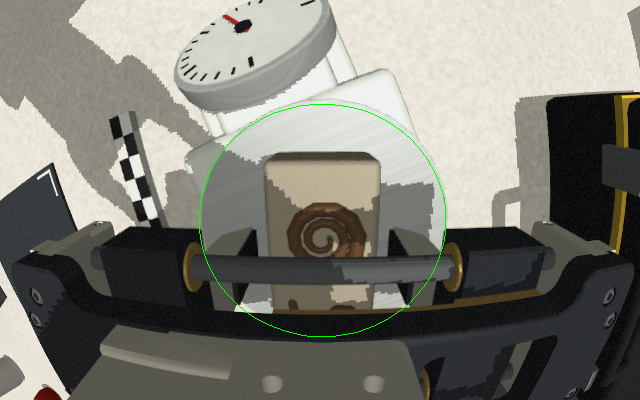

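The pointer has turned and the original stands centred, untouched for over 1.5 s. I'll regrasp it and carry it to the board centre (0.468, −0.039, board yaw about 5.3°).

{"api": "apply_moves", "payload": {
  "delta_pos": [
    [0, 0, 0],
    [0, 0, 0],
    [0, 0, 0],
    [0, 0, 0],
    [0, 0, 0],
    [0, 0, 0],
    [0, 0, 0],
    [0, 0, 0]
  ],
  "dr": [
    [0, 0, 0],
    [0, 0, 0],
    [0, 0, 0],
    [0, 0, 0],
    [0, 0, 0],
    [0, 0, 0],
    [0, 0, 0],
    [0, 0, 0]
  ],
  "jaw": [0.4, 0.4, 0.4, 0.4, 0.4, 0.4, 0.4, 0.4],
  "force": 40
}}

```text
time: 25.45
tool_pos: [0.4677, 0.3499, 0.094]
tool_rot: [3.141, 0.0, 2.938]
contact_force: [0.0, 0.3, 0.0]
opening: 0.0538
grip_force: 40.0
```

{"api": "apply_moves", "payload": {
  "delta_pos": [
    [0, 0, 0.02],
    [0, 0, 0.06],
    [0, 0, 0.1],
    [0, 0, 0.15],
    [0, 0, 0.2],
    [0, 0, 0.25],
    [0, 0, 0.28],
    [0, 0, 0.28]
  ],
  "dr": [
    [0, 0, 0],
    [0, 0, 0],
    [0, 0, 0],
    [0, 0, 0],
    [0, 0, 0],
    [0, 0, 0],
    [0, 0, 0],
    [0, 0, 0]
  ],
  "jaw": [0.4, 0.4, 0.4, 0.4, 0.4, 0.4, 0.4, 0.4]
}}

```text
time: 26.12
tool_pos: [0.4684, 0.3503, 0.2087]
tool_rot: [3.139, 0.003, 2.938]
contact_force: [0.4, 1.1, -5.7]
opening: 0.0537
grip_force: 40.0
```

{"api": "apply_moves", "payload": {
  "delta_pos": [
    [0, -0.33, 0],
    [0, -0.33, 0],
    [0, -0.33, 0],
    [0, -0.33, 0],
    [0, -0.33, 0],
    [0, -0.33, 0],
    [0, -0.33, 0],
    [0, -0.33, 0]
  ],
  "dr": [
    [0, 0, -0.85],
    [0, 0, -0.85],
    [0, 0, -0.85],
    [0, 0, -0.85],
    [0, 0, -0.85],
    [0, 0, -0.85],
    [0, 0, -0.85],
    [0, 0, -0.85]
  ],
  "jaw": [0.4, 0.4, 0.4, 0.4, 0.4, 0.4, 0.4, 0.4]
}}

```text
time: 26.78
tool_pos: [0.4674, 0.2188, 0.2054]
tool_rot: [-3.141, -0.001, 2.515]
contact_force: [0.6, 0.2, -5.1]
opening: 0.0539
grip_force: 40.0
```

{"api": "apply_moves", "payload": {
  "delta_pos": [
    [0, -0.33, 0],
    [0, -0.33, 0],
    [0, -0.33, 0],
    [0, -0.33, 0],
    [0, -0.33, 0],
    [0, -0.33, 0],
    [0, -0.33, 0],
    [0, -0.33, 0]
  ],
  "dr": [
    [0, 0, -0.85],
    [0, 0, -0.85],
    [0, 0, -0.85],
    [0, 0, -0.85],
    [0, 0, -0.85],
    [0, 0, -0.85],
    [0, 0, -0.85],
    [0, 0, -0.85]
  ],
  "jaw": [0.4, 0.4, 0.4, 0.4, 0.4, 0.4, 0.4, 0.4]
}}

```text
time: 27.45
tool_pos: [0.4677, 0.0873, 0.2058]
tool_rot: [3.141, -0.0, 2.091]
contact_force: [1.0, 0.6, -5.6]
opening: 0.0539
grip_force: 40.0
```

{"api": "apply_moves", "payload": {
  "delta_pos": [
    [0, -0.31, 0],
    [0, -0.31, 0],
    [0, -0.31, 0],
    [0, -0.31, 0],
    [0, -0.31, 0],
    [0, -0.31, 0],
    [0, -0.31, 0],
    [0, -0.31, 0]
  ],
  "dr": [
    [0, 0, -0.85],
    [0, 0, -0.85],
    [0, 0, -0.85],
    [0, 0, -0.85],
    [0, 0, -0.85],
    [0, 0, -0.85],
    [0, 0, -0.85],
    [0, 0, -0.85]
  ],
  "jaw": [0.4, 0.4, 0.4, 0.4, 0.4, 0.4, 0.4, 0.4]
}}

```text
time: 28.12
tool_pos: [0.4677, -0.0367, 0.2059]
tool_rot: [-3.142, -0.0, 1.667]
contact_force: [0.6, 0.2, -5.6]
opening: 0.0537
grip_force: 40.0
```

```bash
python3 - <<'E'
from h import *
s=tool()[0]; print(s["tool_pos"],s["tool_rot"],s["contact_force"])
w=eyes.read_camera("wrist")[:,:,::-1].copy()
a=np.radians(5.3);Rz=np.array([[np.cos(a),-np.sin(a)],[np.sin(a),np.cos(a)]])
q=np.array([[-.095,-.115],[.095,-.115],[.095,.115],[-.095,.115]])@Rz.T+[.468,-.039]
cv2.polylines(w,[proj("wrist",np.c_[q,[.005]*4]).round().astype(int)],True,(0,255,0),1)
cv2.imwrite("pics/w7.png",w)
E
```

```text
[ 0.46772318 -0.03668117  0.20590832] [-3.14157551e+00 -2.69035400e-04  1.66668723e+00] [ 0.57751361  0.20473423 -5.55632533]
```

View pics/w7.png

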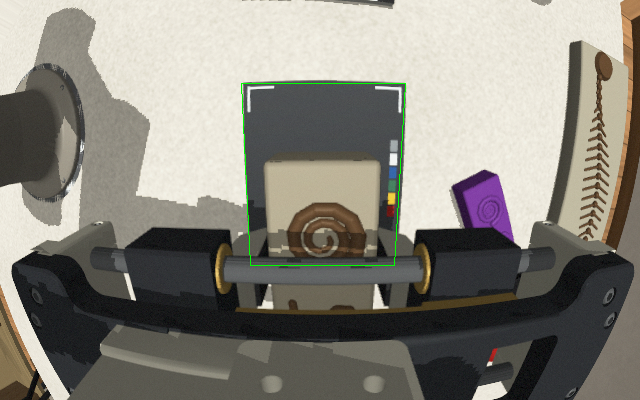

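The board outline matches the real board, and the block is above its middle. Lowering.

{"api": "apply_moves", "payload": {
  "delta_pos": [
    [0, 0, -0.05],
    [0, 0, -0.12],
    [0, 0, -0.2],
    [0, 0, -0.28],
    [0, 0, -0.35],
    [0, 0, -0.41],
    [0, 0, -0.445],
    [0, 0, -0.46]
  ],
  "dr": [
    [0, 0, 0],
    [0, 0, 0],
    [0, 0, 0],
    [0, 0, 0],
    [0, 0, 0],
    [0, 0, 0],
    [0, 0, 0],
    [0, 0, 0]
  ],
  "jaw": [0.4, 0.4, 0.4, 0.4, 0.4, 0.4, 0.4, 0.4]
}}

```text
time: 28.83
tool_pos: [0.4663, -0.037, 0.0204]
tool_rot: [-3.138, -0.001, 1.665]
contact_force: [-19.6, 2.0, 55.4]
opening: 0.054
grip_force: 40.1
```

{"api": "apply_moves", "payload": {
  "delta_pos": [
    [0, 0, -0.003],
    [0, 0, -0.006],
    [0, 0, -0.006],
    [0, 0, -0.006]
  ],
  "dr": [
    [0, 0, 0],
    [0, 0, 0],
    [0, 0, 0],
    [0, 0, 0]
  ],
  "jaw": [0.4, 0.4, 0.4, 0.4]
}}

```text
time: 29.17
tool_pos: [0.4679, -0.0375, 0.0205]
tool_rot: [3.141, -0.0, 1.664]
contact_force: [-2.6, 3.1, 4.6]
opening: 0.0536
grip_force: 40.0
```

{"api": "apply_moves", "payload": {
  "delta_pos": [
    [0, 0, 0],
    [0, 0, 0],
    [0, 0, 0],
    [0, 0, 0],
    [0, 0, 0],
    [0, 0, 0],
    [0, 0, 0],
    [0, 0, 0]
  ],
  "dr": [
    [0, 0, 0],
    [0, 0, 0],
    [0, 0, 0],
    [0, 0, 0],
    [0, 0, 0],
    [0, 0, 0],
    [0, 0, 0],
    [0, 0, 0]
  ],
  "jaw": [0.6, 0.75, 0.85, 0.85, 0.85, 0.85, 0.85, 0.85]
}}

```text
time: 29.83
tool_pos: [0.4677, -0.0382, 0.0195]
tool_rot: [3.141, 0.0, 1.663]
contact_force: [-0.5, 0.6, 0.8]
opening: 0.0779
grip_force: 0.0
```

{"api": "apply_moves", "payload": {
  "delta_pos": [
    [0, 0, 0.06],
    [0, 0, 0.14],
    [0, 0, 0.24],
    [0, 0, 0.34],
    [0, 0, 0.44],
    [0, 0, 0.52],
    [0, 0, 0.56],
    [0, 0, 0.56]
  ],
  "dr": [
    [0, 0, 0],
    [0, 0, 0],
    [0, 0, 0],
    [0, 0, 0],
    [0, 0, 0],
    [0, 0, 0],
    [0, 0, 0],
    [0, 0, 0]
  ],
  "jaw": [0.85, 0.85, 0.85, 0.85, 0.85, 0.85, 0.85, 0.85]
}}

```text
time: 30.5
tool_pos: [0.4695, -0.0386, 0.2477]
tool_rot: [3.134, 0.003, 1.663]
contact_force: [-1.1, -0.6, -0.9]
opening: 0.078
grip_force: 0.0
```

{"api": "apply_moves", "payload": {
  "delta_pos": [
    [-0.05, 0.33, 0],
    [-0.05, 0.33, 0],
    [-0.05, 0.33, 0],
    [-0.05, 0.33, 0],
    [-0.05, 0.33, 0],
    [-0.05, 0.33, 0],
    [-0.05, 0.33, 0],
    [-0.05, 0.33, 0]
  ],
  "dr": [
    [0, 0, 0.7],
    [0, 0, 0.7],
    [0, 0, 0.7],
    [0, 0, 0.7],
    [0, 0, 0.7],
    [0, 0, 0.7],
    [0, 0, 0.7],
    [0, 0, 0.7]
  ],
  "jaw": [0.85, 0.85, 0.85, 0.85, 0.85, 0.85, 0.85, 0.85]
}}

```text
time: 31.17
tool_pos: [0.4479, 0.0926, 0.2432]
tool_rot: [-3.141, 0.0, 2.01]
contact_force: [-0.4, -0.5, 0.1]
opening: 0.0781
grip_force: 0.0
```

{"api": "apply_moves", "payload": {
  "delta_pos": [
    [0.05, 0.24, 0],
    [0.05, 0.24, 0],
    [0.05, 0.24, 0],
    [0.05, 0.24, 0],
    [0.05, 0.24, 0],
    [0.05, 0.24, 0],
    [0.05, 0.24, 0],
    [0.05, 0.24, 0]
  ],
  "dr": [
    [0, 0, 1],
    [0, 0, 1],
    [0, 0, 1],
    [0, 0, 1],
    [0, 0, 1],
    [0, 0, 1],
    [0, 0, 1],
    [0, 0, 1]
  ],
  "jaw": [0.85, 0.85, 0.85, 0.85, 0.85, 0.85, 0.85, 0.85]
}}

```text
time: 31.83
tool_pos: [0.4679, 0.1889, 0.2436]
tool_rot: [3.142, 0.0, 2.508]
contact_force: [-0.3, -0.3, -0.7]
opening: 0.0783
grip_force: 0.0
```

{"api": "apply_moves", "payload": {
  "delta_pos": [
    [0, 0, 0],
    [0, 0, 0],
    [0, 0, 0],
    [0, 0, 0],
    [0, 0, 0],
    [0, 0, 0],
    [0, 0, 0],
    [0, 0, 0]
  ],
  "dr": [
    [0, 0, 0.95],
    [0, 0, 0.95],
    [0, 0, 0.95],
    [0, 0, 0.95],
    [0, 0, 0.95],
    [0, 0, 0.95],
    [0, 0, 0.95],
    [0, 0, 0.95]
  ],
  "jaw": [0.85, 0.85, 0.85, 0.85, 0.85, 0.85, 0.85, 0.85]
}}

```text
time: 32.5
tool_pos: [0.4677, 0.1897, 0.2436]
tool_rot: [3.141, 0.0, 2.985]
contact_force: [0.3, -0.2, 0.7]
opening: 0.0781
grip_force: 0.0
```

```bash
python3 - <<'E'
from h import *
s=tool()[0]; print(s["tool_pos"],s["tool_rot"],s["contact_force"])
w=eyes.read_camera("wrist")[:,:,::-1].copy()
cv2.imwrite("pics/w8.png",w)
E
```

```text
[0.46774669 0.18965212 0.24361161] [3.14144228e+00 1.59867238e-04 2.98487994e+00] [ 0.26115451 -0.2295976   0.7165644 ]
```

View pics/w8.png

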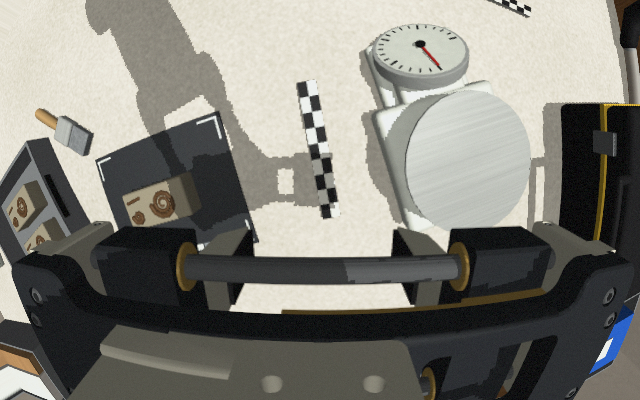

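The picture shows the block on the board, the bar running from (306,82) to (331,217), and an empty pan. Measuring the bar and block.

```bash
python3 - <<'E'
from h import *
r=rect("wrist",[[297,83],[315,80],[340,216],[323,219]],.012);print("bar",r)
a=np.radians(r[4]); print("grip",np.array(r[:2])+.070*np.array([np.cos(a),np.sin(a)]), "tool yaw",np.pi+a)
print("block",rect("wrist",[[123,189],[190,173],[201,210],[135,229]],.043))
im=eyes.read_camera("top")[:,:,::-1]; cv2.imwrite("pics/t9.png",im)
E
```

```text
bar [0.44, 0.191, 0.179, 0.023, 1.412]
grip [0.50997874 0.19272491] tool yaw 3.166236702627953
block [0.466, -0.027, 0.114, 0.059, -88.975]
```

The gripper's body (±95 mm) would strike the pan if I straddled the bar where it lies. Instead I'll set the jaws offset 29 mm toward the board and let the scale-side finger draw the bar to the middle, then shift along it.

{"api": "apply_moves", "payload": {
  "delta_pos": [
    [-0.067, -0.069, 0],
    [-0.067, -0.069, -0.04],
    [-0.067, -0.069, -0.12],
    [-0.067, -0.069, -0.22],
    [-0.067, -0.069, -0.32],
    [-0.067, -0.069, -0.42],
    [-0.067, -0.069, -0.48],
    [-0.067, -0.069, -0.5]
  ],
  "dr": [
    [0, 0, 0.36],
    [0, 0, 0.36],
    [0, 0, 0.36],
    [0, 0, 0.36],
    [0, 0, 0.36],
    [0, 0, 0.36],
    [0, 0, 0.36],
    [0, 0, 0.36]
  ],
  "jaw": [1, 1, 1, 1, 1, 1, 1, 1],
  "force": 10
}}

```text
time: 33.27
tool_pos: [0.4385, 0.1617, 0.0401]
tool_rot: [-3.141, -0.007, -3.116]
contact_force: [-0.8, 1.0, 0.1]
opening: 0.0918
grip_force: 0.0
```

{"api": "apply_moves", "payload": {
  "delta_pos": [
    [0, 0, -0.02],
    [0, 0, -0.05],
    [0, 0, -0.08],
    [0, 0, -0.095],
    [0, 0, -0.098],
    [0, 0, -0.098],
    [0, 0, -0.098],
    [0, 0, -0.098]
  ],
  "dr": [
    [0, 0, 0],
    [0, 0, 0],
    [0, 0, 0],
    [0, 0, 0],
    [0, 0, 0],
    [0, 0, 0],
    [0, 0, 0],
    [0, 0, 0]
  ],
  "jaw": [1, 1, 1, 1, 1, 1, 1, 1]
}}

```text
time: 33.93
tool_pos: [0.4416, 0.1624, 0.0052]
tool_rot: [3.141, 0.002, -3.115]
contact_force: [0.3, 0.4, 0.1]
opening: 0.0917
grip_force: 0.0
```

Clear. Now I'll close gently to draw the bar in, open, slide +70 mm along the bar, and grip.

{"api": "apply_moves", "payload": {
  "delta_pos": [
    [0, 0, 0],
    [0, 0, 0],
    [0, 0, 0],
    [0, 0, 0],
    [0, 0, 0],
    [0, 0, 0],
    [0, 0, 0],
    [0, 0, 0]
  ],
  "dr": [
    [0, 0, 0],
    [0, 0, 0],
    [0, 0, 0],
    [0, 0, 0],
    [0, 0, 0],
    [0, 0, 0],
    [0, 0, 0],
    [0, 0, 0]
  ],
  "jaw": [0.9, 0.8, 0.7, 0.6, 0.5, 0.4, 0.3, 0.2]
}}

```text
time: 34.6
tool_pos: [0.4408, 0.1623, 0.0043]
tool_rot: [3.142, -0.0, -3.115]
contact_force: [0.3, 0.9, -0.2]
opening: 0.0433
grip_force: 0.3
```

{"api": "apply_moves", "payload": {
  "delta_pos": [
    [0, 0, 0],
    [0, 0, 0],
    [0, 0, 0],
    [0, 0, 0],
    [0, 0, 0],
    [0, 0, 0]
  ],
  "dr": [
    [0, 0, 0],
    [0, 0, 0],
    [0, 0, 0],
    [0, 0, 0],
    [0, 0, 0],
    [0, 0, 0]
  ],
  "jaw": [0.15, 0.15, 0.15, 0.15, 0.15, 0.15]
}}

```text
time: 35.1
tool_pos: [0.4409, 0.1622, 0.0043]
tool_rot: [3.142, -0.0, -3.115]
contact_force: [-0.4, -0.3, -1.6]
opening: 0.0235
grip_force: 10.0
```

{"api": "apply_moves", "payload": {
  "delta_pos": [
    [0, 0, 0],
    [0, 0, 0],
    [0, 0, 0],
    [0.05, 0, 0],
    [0.1, 0.002, 0],
    [0.14, 0.003, 0],
    [0.17, 0.004, 0],
    [0.17, 0.004, 0]
  ],
  "dr": [
    [0, 0, 0],
    [0, 0, 0],
    [0, 0, 0],
    [0, 0, 0],
    [0, 0, 0],
    [0, 0, 0],
    [0, 0, 0],
    [0, 0, 0]
  ],
  "jaw": [0.5, 0.5, 0.5, 0.5, 0.5, 0.5, 0.5, 0.5]
}}

```text
time: 35.77
tool_pos: [0.5115, 0.1638, 0.0046]
tool_rot: [3.141, 0.003, -3.116]
contact_force: [0.1, -0.5, -0.5]
opening: 0.0458
grip_force: 0.0
```

{"api": "apply_moves", "payload": {
  "delta_pos": [
    [0, 0, 0],
    [0, 0, 0],
    [0, 0, 0],
    [0, 0, 0],
    [0, 0, 0],
    [0, 0, 0],
    [0, 0, 0],
    [0, 0, 0]
  ],
  "dr": [
    [0, 0, 0],
    [0, 0, 0],
    [0, 0, 0],
    [0, 0, 0],
    [0, 0, 0],
    [0, 0, 0],
    [0, 0, 0],
    [0, 0, 0]
  ],
  "jaw": [0.15, 0.15, 0.15, 0.15, 0.15, 0.15, 0.15, 0.15],
  "force": 35
}}

```text
time: 36.43
tool_pos: [0.5088, 0.1639, 0.0044]
tool_rot: [3.142, -0.0, -3.115]
contact_force: [0.4, 0.0, -0.2]
opening: 0.0231
grip_force: 35.0
```

{"api": "apply_moves", "payload": {
  "delta_pos": [
    [0, 0, 0.02],
    [0, 0, 0.06],
    [0, 0, 0.11],
    [0, 0, 0.17],
    [0, 0, 0.23],
    [0, 0, 0.28],
    [0, 0, 0.3],
    [0, 0, 0.3]
  ],
  "dr": [
    [0, 0, 0],
    [0, 0, 0],
    [0, 0, 0],
    [0, 0, 0],
    [0, 0, 0],
    [0, 0, 0],
    [0, 0, 0],
    [0, 0, 0]
  ],
  "jaw": [0.15, 0.15, 0.15, 0.15, 0.15, 0.15, 0.15, 0.15]
}}

```text
time: 37.1
tool_pos: [0.5101, 0.1641, 0.1266]
tool_rot: [3.141, 0.005, -3.115]
contact_force: [-0.2, 0.3, -0.8]
opening: 0.0235
grip_force: 35.0
```

{"api": "apply_moves", "payload": {
  "delta_pos": [
    [-0.02, -0.05, 0],
    [-0.04, -0.11, 0],
    [-0.063, -0.17, 0],
    [-0.063, -0.229, 0],
    [-0.063, -0.229, 0],
    [-0.063, -0.229, 0],
    [-0.063, -0.229, 0],
    [-0.063, -0.229, 0]
  ],
  "dr": [
    [0, 0, -0.1],
    [0, 0, -0.25],
    [0, 0, -0.5],
    [0, 0, -0.75],
    [0, 0, -1],
    [0, 0, -1],
    [0, 0, -1],
    [0, 0, -1]
  ],
  "jaw": [0.15, 0.15, 0.15, 0.15, 0.15, 0.15, 0.15, 0.15]
}}

```text
time: 37.77
tool_pos: [0.4834, 0.0726, 0.1236]
tool_rot: [-3.141, -0.001, 2.672]
contact_force: [0.2, -0.1, -0.8]
opening: 0.0231
grip_force: 35.0
```

{"api": "apply_moves", "payload": {
  "delta_pos": [
    [-0.063, -0.229, 0],
    [-0.063, -0.229, 0],
    [-0.063, -0.229, 0],
    [-0.063, -0.229, 0],
    [-0.063, -0.229, 0],
    [-0.063, -0.229, 0],
    [-0.063, -0.229, 0],
    [-0.063, -0.229, 0]
  ],
  "dr": [
    [0, 0, -0.25],
    [0, 0, -0.5],
    [0, 0, -0.75],
    [0, 0, -1],
    [0, 0, -1],
    [0, 0, -1],
    [0, 0, -1],
    [0, 0, -1]
  ],
  "jaw": [0.15, 0.15, 0.15, 0.15, 0.15, 0.15, 0.15, 0.15]
}}

```text
time: 38.43
tool_pos: [0.4586, -0.0186, 0.1242]
tool_rot: [-3.142, -0.0, 2.172]
contact_force: [0.0, 0.4, -1.0]
opening: 0.0236
grip_force: 35.0
```

{"api": "apply_moves", "payload": {
  "delta_pos": [
    [-0.063, -0.229, 0],
    [-0.063, -0.229, 0],
    [-0.063, -0.229, 0],
    [-0.063, -0.229, 0],
    [-0.063, -0.229, 0],
    [-0.063, -0.229, 0],
    [-0.063, -0.229, 0],
    [-0.063, -0.229, 0]
  ],
  "dr": [
    [0, 0, -0.25],
    [0, 0, -0.5],
    [0, 0, -0.75],
    [0, 0, -1],
    [0, 0, -1],
    [0, 0, -1],
    [0, 0, -1],
    [0, 0, -1]
  ],
  "jaw": [0.15, 0.15, 0.15, 0.15, 0.15, 0.15, 0.15, 0.15]
}}

```text
time: 39.1
tool_pos: [0.4334, -0.1103, 0.1243]
tool_rot: [-3.142, -0.0, 1.672]
contact_force: [0.0, -0.3, -0.2]
opening: 0.0236
grip_force: 35.0
```

```bash
python3 - <<'E'
from h import *
s,Rt,p=tool(); print(s["tool_pos"],s["tool_rot"],s["contact_force"])
w=eyes.read_camera("wrist")[:,:,::-1].copy()
a=1.663;Rz=np.array([[np.cos(a),-np.sin(a)],[np.sin(a),np.cos(a)]])
q=np.array([[-.052,-.027],[.052,-.027],[.052,.027],[-.052,.027]])@Rz.T+[.4677,-.038]
cv2.polylines(w,[proj("wrist",np.c_[q,[.043]*4]).round().astype(int)],True,(0,255,0),1)
b=np.array([[-.0212,-.012],[.1588,-.012],[.1588,.012],[-.0212,.012]])
b3=(Rt@np.c_[b,[-.0076]*4].T).T+p
cv2.polylines(w,[proj("wrist",b3).round().astype(int)],True,(0,0,255),1)
cv2.imwrite("pics/w10.png",w)
E
```

```text
[ 0.43343603 -0.11025539  0.12430259] [-3.14157646e+00 -6.94373620e-05  1.67235643e+00] [ 0.02880641 -0.31962324 -0.2114641 ]
```

View pics/w10.png

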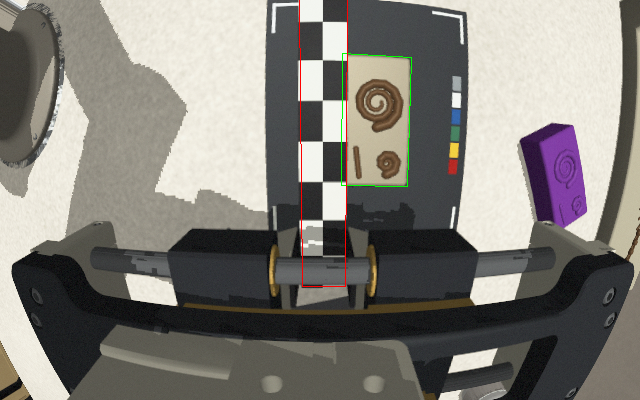

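The predicted outlines lie on the real bar and block, so the bar is straight in the grip and beside the block. Lowering with about 3.5 mm of gap, then I'll push it flush.

{"api": "apply_moves", "payload": {
  "delta_pos": [
    [-0.005, 0, -0.04],
    [-0.005, 0, -0.09],
    [-0.005, 0, -0.14],
    [-0.005, 0, -0.19],
    [-0.005, 0, -0.23],
    [-0.005, 0, -0.255],
    [-0.005, 0, -0.27],
    [-0.005, 0, -0.275]
  ],
  "dr": [
    [0, 0, -0.018],
    [0, 0, -0.018],
    [0, 0, -0.018],
    [0, 0, -0.018],
    [0, 0, -0.018],
    [0, 0, -0.018],
    [0, 0, -0.018],
    [0, 0, -0.018]
  ],
  "jaw": [0.15, 0.15, 0.15, 0.15, 0.15, 0.15, 0.15, 0.15]
}}

```text
time: 39.82
tool_pos: [0.431, -0.1105, 0.0136]
tool_rot: [-3.14, -0.001, 1.661]
contact_force: [-0.3, 0.3, -0.9]
opening: 0.0235
grip_force: 35.0
```

{"api": "apply_moves", "payload": {
  "delta_pos": [
    [0, 0, -0.004],
    [0, 0, -0.008],
    [0, 0, -0.008],
    [0, 0, -0.008]
  ],
  "dr": [
    [0, 0, 0],
    [0, 0, 0],
    [0, 0, 0],
    [0, 0, 0]
  ],
  "jaw": [0.15, 0.15, 0.15, 0.15]
}}

```text
time: 40.15
tool_pos: [0.4316, -0.1111, 0.0116]
tool_rot: [3.141, 0.0, 1.659]
contact_force: [-0.0, 0.1, -1.0]
opening: 0.0236
grip_force: 35.0
```

{"api": "apply_moves", "payload": {
  "delta_pos": [
    [0, 0, -0.003],
    [0, 0, -0.005],
    [0, 0, -0.005],
    [0, 0, -0.005],
    [0, 0, -0.005],
    [0, 0, -0.005],
    [0, 0, -0.005],
    [0, 0, -0.005]
  ],
  "dr": [
    [0, 0, 0],
    [0, 0, 0],
    [0, 0, 0],
    [0, 0, 0],
    [0, 0, 0],
    [0, 0, 0],
    [0, 0, 0],
    [0, 0, 0]
  ],
  "jaw": [0.15, 0.15, 0.15, 0.3, 0.45, 0.45, 0.45, 0.45]
}}

```text
time: 40.82
tool_pos: [0.4313, -0.1109, 0.0091]
tool_rot: [3.142, 0.0, 1.659]
contact_force: [-0.4, -0.9, -0.4]
opening: 0.0408
grip_force: 0.0
```

{"api": "apply_moves", "payload": {
  "delta_pos": [
    [0, 0, 0.04],
    [0, 0, 0.1],
    [0, 0, 0.2],
    [0, 0, 0.3],
    [0, 0, 0.4],
    [0, 0, 0.48],
    [0, 0, 0.5],
    [0, 0, 0.5]
  ],
  "dr": [
    [0, 0, 0],
    [0, 0, 0],
    [0, 0, 0],
    [0, 0, 0],
    [0, 0, 0],
    [0, 0, 0],
    [0, 0, 0],
    [0, 0, 0]
  ],
  "jaw": [0.45, 0.45, 0.45, 0.45, 0.45, 0.45, 0.45, 0.45]
}}

```text
time: 41.48
tool_pos: [0.4325, -0.1115, 0.2116]
tool_rot: [3.136, 0.003, 1.659]
contact_force: [0.9, -0.5, -0.6]
opening: 0.0415
grip_force: 0.0
```

```bash
python3 - <<'E'
from h import *
s,Rt,p=tool(); print(s["tool_pos"],s["tool_rot"],s["contact_force"])
w=eyes.read_camera("wrist")[:,:,::-1].copy()
cv2.imwrite("pics/w11.png",cv2.resize(w[0:260,220:520],None,fx=2.3,fy=2.3,interpolation=cv2.INTER_CUBIC))
E
```

```text
[ 0.43252558 -0.11147356  0.21162173] [3.13632289e+00 2.93011528e-03 1.65884568e+00] [ 0.88043538 -0.53279479 -0.62466851]
```

View pics/w11.png

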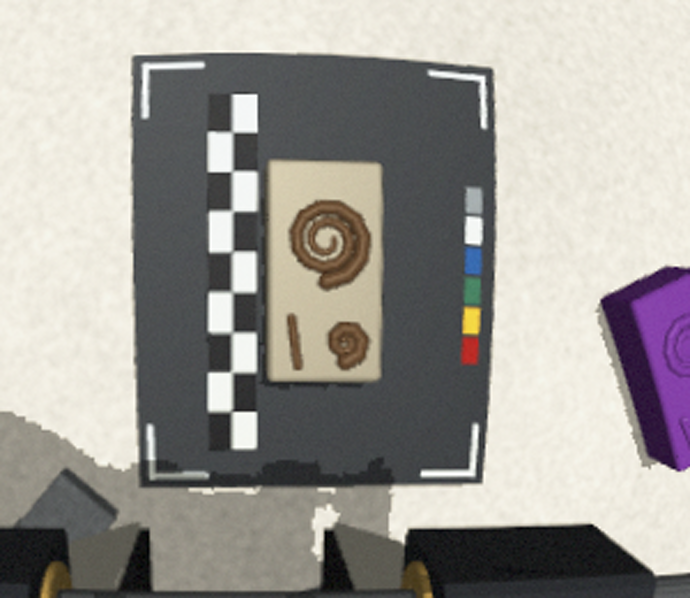

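The bar lies centred beside the block with about 3–4 mm of gap. I'll close the fingers and nudge it flush from the robot's side.

{"api": "apply_moves", "payload": {
  "delta_pos": [
    [-0.133, 0.162, 0],
    [-0.133, 0.162, -0.02],
    [-0.133, 0.162, -0.1],
    [-0.133, 0.162, -0.2],
    [-0.133, 0.162, -0.3],
    [-0.133, 0.162, -0.4],
    [-0.133, 0.162, -0.46],
    [-0.133, 0.162, -0.47]
  ],
  "dr": [
    [0, 0, 0],
    [0, 0, 0],
    [0, 0, 0],
    [0, 0, 0],
    [0, 0, 0],
    [0, 0, 0],
    [0, 0, 0],
    [0, 0, 0]
  ],
  "jaw": [0, 0, 0, 0, 0, 0, 0, 0],
  "force": 20
}}

```text
time: 42.2
tool_pos: [0.3736, -0.0447, 0.0165]
tool_rot: [-3.131, -0.005, 1.659]
contact_force: [-0.8, 0.3, 0.0]
opening: 0.0005
grip_force: 0.0
```

{"api": "apply_moves", "payload": {
  "delta_pos": [
    [0, 0, -0.01],
    [0, 0, -0.02],
    [0, 0, -0.027],
    [0, 0, -0.027],
    [0, 0, -0.027],
    [0, 0, -0.027],
    [0, 0, -0.027],
    [0, 0, -0.027]
  ],
  "dr": [
    [0, 0, 0],
    [0, 0, 0],
    [0, 0, 0],
    [0, 0, 0],
    [0, 0, 0],
    [0, 0, 0],
    [0, 0, 0],
    [0, 0, 0]
  ],
  "jaw": [0, 0, 0, 0, 0, 0, 0, 0]
}}

```text
time: 42.87
tool_pos: [0.3783, -0.0463, 0.0107]
tool_rot: [3.141, 0.0, 1.659]
contact_force: [0.1, -0.1, 0.2]
opening: 0.0005
grip_force: 0.0
```

{"api": "apply_moves", "payload": {
  "delta_pos": [
    [0.006, 0, 0],
    [0.012, 0.001, 0],
    [0.018, 0.002, 0],
    [0.024, 0.002, 0],
    [0.03, 0.003, 0],
    [0.035, 0.003, 0],
    [0.038, 0.004, 0],
    [0.038, 0.004, 0]
  ],
  "dr": [
    [0, 0, 0],
    [0, 0, 0],
    [0, 0, 0],
    [0, 0, 0],
    [0, 0, 0],
    [0, 0, 0],
    [0, 0, 0],
    [0, 0, 0]
  ],
  "jaw": [0, 0, 0, 0, 0, 0, 0, 0]
}}

```text
time: 43.53
tool_pos: [0.3936, -0.0445, 0.0103]
tool_rot: [3.141, 0.0, 1.659]
contact_force: [0.7, -0.1, -0.8]
opening: 0.0006
grip_force: 0.0
```

{"api": "apply_moves", "payload": {
  "delta_pos": [
    [0.004, 0, 0],
    [0.008, 0.001, 0],
    [0.01, 0.001, 0],
    [0.01, 0.001, 0]
  ],
  "dr": [
    [0, 0, 0],
    [0, 0, 0],
    [0, 0, 0],
    [0, 0, 0]
  ],
  "jaw": [0, 0, 0, 0]
}}

```text
time: 43.87
tool_pos: [0.3975, -0.0442, 0.0103]
tool_rot: [3.141, 0.0, 1.659]
contact_force: [-0.2, 0.3, 0.1]
opening: 0.0004
grip_force: 0.0
```

```bash
python3 - <<'E'
from h import *
s,Rt,p=tool(); print(s["tool_pos"],s["tool_rot"],s["contact_force"])
w=eyes.read_camera("wrist")[:,:,::-1].copy()
cv2.imwrite("pics/w12.png",w[:,:])
E
```

```text
[ 0.39749899 -0.04415302  0.01033708] [3.14135098e+00 8.40197579e-05 1.65889190e+00] [-0.20175283  0.32895256  0.12141073]
```

View pics/w12.png

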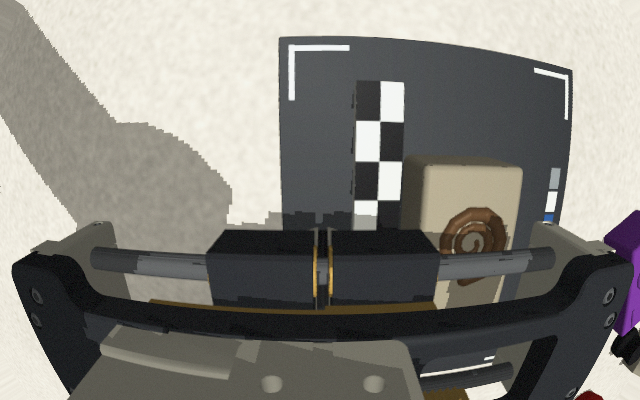

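That was my last picture, so from here I'll use force readings and image numbers only.

{"api": "apply_moves", "payload": {
  "delta_pos": [
    [0.003, 0, 0],
    [0.005, 0, 0],
    [0.005, 0, 0],
    [0.005, 0, 0]
  ],
  "dr": [
    [0, 0, 0],
    [0, 0, 0],
    [0, 0, 0],
    [0, 0, 0]
  ],
  "jaw": [0, 0, 0, 0]
}}

```text
time: 44.25
tool_pos: [0.3993, -0.0442, 0.0103]
tool_rot: [3.141, 0.0, 1.659]
contact_force: [-0.2, -0.3, -1.5]
opening: 0.0004
grip_force: 0.0
```

{"api": "apply_moves", "payload": {
  "delta_pos": [
    [0.003, 0, 0],
    [0.005, 0, 0],
    [0.005, 0, 0],
    [0.005, 0, 0]
  ],
  "dr": [
    [0, 0, 0],
    [0, 0, 0],
    [0, 0, 0],
    [0, 0, 0]
  ],
  "jaw": [0, 0, 0, 0]
}}

```text
time: 44.58
tool_pos: [0.4014, -0.0442, 0.0103]
tool_rot: [3.141, 0.0, 1.659]
contact_force: [0.4, -0.6, -0.4]
opening: 0.0003
grip_force: 0.0
```

```bash
cat > gap.py <<'E'
from h import *
def prof(w,pose,ty):
    # brightness along board x (block frame -y) through a row ty along the block's length, at bar-top height z=.017 and block-top z=.043
    a=1.6615;u=np.array([np.cos(a-np.pi/2),np.sin(a-np.pi/2)]);v=np.array([np.cos(a),np.sin(a)])
    t=np.arange(-.058,-.014,.0008)
    out={}
    for z in(.017,.043):
        P=np.c_[np.array([.4677,-.038])+t[:,None]*u+ty*v,np.full(len(t),z)]
        q=proj("wrist",P,pose).astype(np.float32)
        out[z]=cv2.remap(w.astype(np.float32),q[:,0].reshape(1,-1),q[:,1].reshape(1,-1),cv2.INTER_LINEAR)[0].mean(1)
    return t,out
E
python3 - <<'E'
from gap import *
pose=tool();w=eyes.read_camera("wrist")
print(pose[0]["contact_force"],pose[2])
for n,ty in(("mid",.045),("end",.030)):
    t,o=prof(w,pose,ty)
    for z in o: print(n,z,[f"{x*1000:.0f}:{b:.0f}" for x,b in zip(t,o[z])])
E
```

```text
[ 0.43634022 -0.5507071  -0.36874842] [ 0.40136758 -0.04416497  0.01033498]
mid 0.017 ['-58:83', '-57:81', '-56:84', '-56:83', '-55:69', '-54:51', '-53:47', '-52:47', '-52:48', '-51:48', '-50:44', '-49:44', '-48:49', '-48:45', '-47:47', '-46:46', '-45:49', '-44:47', '-44:45', '-43:174', '-42:240', '-41:244', '-40:244', '-40:244', '-39:244', '-38:244', '-37:243', '-36:244', '-36:244', '-35:244', '-34:244', '-33:244', '-32:244', '-32:236', '-31:132', '-30:55', '-29:53', '-28:57', '-28:57', '-27:57', '-26:59', '-25:58', '-24:59', '-24:56', '-23:60', '-22:59', '-21:60', '-20:64', '-20:93', '-19:122', '-18:139', '-17:151', '-16:160', '-16:165', '-15:166']
mid 0.043 ['-58:71', '-57:77', '-56:42', '-56:45', '-55:43', '-54:45', '-53:48', '-52:47', '-52:44', '-51:46', '-50:46', '-49:44', '-48:45', '-48:55', '-47:213', '-46:244', '-45:244', '-44:244', '-44:244', '-43:244', '-42:244', '-41:244', '-40:244', '-40:244', '-39:243', '-38:244', '-37:138', '-36:50', '-36:56', '-35:57', '-34:57', '-33:57', '-32:58', '-32:58', '-31:60', '-30:60', '-29:61', '-28:65', '-28:100', '-27:133', '-26:148', '-25
[... 621 characters left out ...]
58', '-22:58', '-21:56', '-20:63', '-20:93', '-19:120', '-18:141', '-17:152', '-16:164', '-16:174', '-15:173']
end 0.043 ['-58:54', '-57:99', '-56:211', '-56:223', '-55:223', '-54:222', '-53:230', '-52:244', '-52:245', '-51:244', '-50:244', '-49:244', '-48:244', '-48:241', '-47:107', '-46:40', '-45:40', '-44:40', '-44:43', '-43:40', '-42:38', '-41:38', '-40:40', '-40:42', '-39:39', '-38:38', '-37:46', '-36:47', '-36:55', '-35:57', '-34:55', '-33:57', '-32:57', '-32:60', '-31:57', '-30:59', '-29:59', '-28:64', '-28:98', '-27:131', '-26:147', '-25:160', '-24:170', '-24:172', '-23:170', '-22:171', '-21:172', '-20:172', '-20:172', '-19:171', '-18:171', '-17:172', '-16:173', '-16:171', '-15:171']
```

The image numbers give a gap of about 3.3 mm and a parallel bar, so the fingers haven't reached it yet. Continuing in small steps.

{"api": "apply_moves", "payload": {
  "delta_pos": [
    [0.003, 0, 0],
    [0.005, 0, 0],
    [0.008, 0.001, 0],
    [0.01, 0.001, 0],
    [0.01, 0.001, 0],
    [0.01, 0.001, 0]
  ],
  "dr": [
    [0, 0, 0],
    [0, 0, 0],
    [0, 0, 0],
    [0, 0, 0],
    [0, 0, 0],
    [0, 0, 0]
  ],
  "jaw": [0, 0, 0, 0, 0, 0]
}}

```text
time: 45.13
tool_pos: [0.4054, -0.0437, 0.0103]
tool_rot: [3.141, 0.0, 1.659]
contact_force: [-0.3, -0.6, 1.0]
opening: 0.0005
grip_force: 0.0
```

```bash
cat > m.py <<'E'
from gap import *
pose=tool();w=eyes.read_camera("wrist")
print(pose[0]["contact_force"].round(2),pose[2].round(4))
for ty in(.045,.030,.038):
    t,o=prof(w,pose,ty); a=o[.017];b=o[.043]
    on=t[(a>200)|(a<52)]
    tb=t[b>120];i=len(b)-1
    while b[i]>120: i-=1
    d=np.abs(np.diff(a)); k=np.where(d>60)[0]
    print(ty,"bar steps mm",(t[k]*1000).round(1).tolist(),"block edge",round(t[i]*1000,1), "left",[f"{x*1000:.0f}:{y:.0f}" for x,y in zip(t[:10],a[:10])])
E
python3 m.py
```

```text
[-0.27 -0.62  0.96] [ 0.4054 -0.0437  0.0103]
0.045 bar steps mm [-41.2, -40.4, -29.2, -28.4] block edge -27.6 left ['-58:82', '-57:81', '-56:81', '-56:80', '-55:82', '-54:72', '-53:71', '-52:59', '-52:51', '-51:49']
0.03 bar steps mm [-41.2, -40.4, -29.2] block edge -27.6 left ['-58:78', '-57:81', '-56:78', '-56:79', '-55:77', '-54:78', '-53:84', '-52:63', '-52:50', '-51:49']
0.038 bar steps mm [-41.2, -40.4, -29.2] block edge -27.6 left ['-58:80', '-57:79', '-56:81', '-56:80', '-55:80', '-54:48', '-53:65', '-52:57', '-52:47', '-51:46']
```

{"api": "apply_moves", "payload": {
  "delta_pos": [
    [0.001, 0, 0],
    [0.002, 0, 0],
    [0.003, 0, 0],
    [0.004, 0, 0],
    [0.004, 0, 0],
    [0.004, 0, 0]
  ],
  "dr": [
    [0, 0, 0],
    [0, 0, 0],
    [0, 0, 0],
    [0, 0, 0],
    [0, 0, 0],
    [0, 0, 0]
  ],
  "jaw": [0, 0, 0, 0, 0, 0]
}}

```text
time: 45.68
tool_pos: [0.4068, -0.0438, 0.0103]
tool_rot: [-3.142, -0.0, 1.659]
contact_force: [-0.1, 0.6, -0.1]
opening: 0.0007
grip_force: 0.3
```

```bash
python3 m.py
```

```text
[-0.13  0.57 -0.07] [ 0.4068 -0.0438  0.0103]
0.045 bar steps mm [-40.4, -39.6, -28.4, -27.6] block edge -27.6 left ['-58:82', '-57:81', '-56:79', '-56:82', '-55:83', '-54:81', '-53:81', '-52:83', '-52:68', '-51:50']
0.03 bar steps mm [-40.4, -39.6, -29.2] block edge -27.6 left ['-58:80', '-57:80', '-56:80', '-56:79', '-55:78', '-54:78', '-53:73', '-52:62', '-52:61', '-51:44']
0.038 bar steps mm [-40.4, -39.6, -28.4, -27.6] block edge -27.6 left ['-58:78', '-57:78', '-56:80', '-56:82', '-55:81', '-54:80', '-53:80', '-52:78', '-52:69', '-51:46']
```

The gap is now under 1 mm and the bar is parallel. Backing off, rising and checking from above.

{"api": "apply_moves", "payload": {
  "delta_pos": [
    [-0.02, 0, 0],
    [-0.04, 0, 0],
    [-0.05, 0, 0.02],
    [-0.05, 0, 0.12],
    [-0.05, 0, 0.22],
    [-0.05, 0, 0.32],
    [-0.05, 0, 0.42],
    [-0.05, 0, 0.5]
  ],
  "dr": [
    [0, 0, 0],
    [0, 0, 0],
    [0, 0, 0],
    [0, 0, 0],
    [0, 0, 0],
    [0, 0, 0],
    [0, 0, 0],
    [0, 0, 0]
  ],
  "jaw": [0, 0, 0, 0, 0, 0, 0, 0]
}}

```text
time: 46.4
tool_pos: [0.3863, -0.0437, 0.2138]
tool_rot: [3.139, 0.001, 1.659]
contact_force: [1.3, -0.4, -0.3]
opening: 0.0006
grip_force: 0.0
```

{"api": "apply_moves", "payload": {
  "delta_pos": [
    [0.1, -0.22, 0],
    [0.1, -0.22, 0],
    [0.1, -0.22, 0],
    [0.1, -0.22, 0],
    [0.1, -0.22, 0],
    [0.1, -0.22, 0],
    [0.1, -0.22, 0],
    [0.1, -0.22, 0]
  ],
  "dr": [
    [0, 0, 0],
    [0, 0, 0],
    [0, 0, 0],
    [0, 0, 0],
    [0, 0, 0],
    [0, 0, 0],
    [0, 0, 0],
    [0, 0, 0]
  ],
  "jaw": [0, 0, 0, 0, 0, 0, 0, 0]
}}

```text
time: 47.07
tool_pos: [0.4264, -0.1307, 0.2104]
tool_rot: [-3.141, -0.0, 1.66]
contact_force: [-0.3, -0.3, -0.2]
opening: 0.0005
grip_force: 0.0
```

```bash
python3 - <<'E'
from h import *
pose=tool();w=eyes.read_camera("wrist");print(pose[2],pose[0]["tool_rot"])
# rectify at each height onto a metric grid (board frame), 0.5 mm
a=1.6615-np.pi/2;u=np.array([np.cos(a),np.sin(a)]);v=np.array([-u[1],u[0]])
def rec(z,x0,x1,y0,y1,s=.0005):
    X,Y=np.meshgrid(np.arange(x0,x1,s),np.arange(y0,y1,s))
    P=np.array([.4677,-.038])+X[...,None]*u+Y[...,None]*v
    q=proj("wrist",np.c_[P.reshape(-1,2),np.full(X.size,z)],pose).astype(np.float32).reshape(*X.shape,2)
    return cv2.remap(w,q[...,0],q[...,1],cv2.INTER_LINEAR)
def box(m,x0,y0,s=.0005):
    m=cv2.morphologyEx(m.astype(np.uint8),cv2.MORPH_OPEN,np.ones((5,5)))
    c=max(cv2.findContours(m,0,2)[0],key=cv2.contourArea);(cx,cy),wh,an=cv2.minAreaRect(c)
    return [round(1000*(x0+cx*s),1),round(1000*(y0+cy*s),1),[round(k*s*1000,1) for k in wh],round(an,2)]
b=rec(.043,-.08,.08,-.075,.09).astype(int)
print("block (mm, board-ish frame)",box((b[...,0]-b[...,2]>12)&(b.mean(2)>90),-.08,-.075))
r=rec(.017,-.08,.0,-.12,.12); wh=(r.min(2)>190).astype(np.uint8)
wh=cv2.morphologyEx(wh,cv2.MORPH_OPEN,np.ones((7,7)))
pts=[]
for c in cv2.findContours(wh,0,2)[0]:
    if cv2.contourArea(c)>300:
        x,y,ww,hh=cv2.boundingRect(c);M=cv2.moments(c);pts.append((round(1000*(-.08+M["m10"]/M["m00"]*.0005),1),round(1000*(-.12+M["m01"]/M["m00"]*.0005),1),ww*.5,hh*.5))
print("white squares",sorted(pts,key=lambda p:p[1]))
E
```

```text
[ 0.42636685 -0.130677    0.21035723] [-3.14132107e+00 -3.80046315e-04  1.65998572e+00]
block (mm, board-ish frame) [-0.5, -0.2, [53.3, 102.9], 0.44]
white squares [(-13.5, -116.5, 26.5, 7.5), (-33.0, -80.8, 11.5, 19.0), (-44.4, -60.9, 11.5, 19.5), (-33.3, -40.8, 12.0, 20.0), (-45.0, -21.0, 11.5, 19.5), (-33.5, -1.1, 11.5, 19.5), (-45.3, 18.7, 12.0, 20.0), (-33.6, 38.9, 11.5, 19.5), (-45.2, 59.0, 11.0, 19.5), (-33.6, 78.7, 11.5, 19.0), (-40.3, 115.3, 80.0, 9.5)]
```

Block and bar are 38.7 mm apart with middles aligned to about 1 mm and parallel to under 0.5°. Both casts were seen flat in the crate. Handing in.

```bash
python3 -c "
from cell import job
print(job.hand_in())"
```

```text
the job is handed in; nothing more can be done
None
```

The original (block B, about 0.56 kg by the wrist force) stood alone on the pan for over 1.5 s and now lies face up mid-board with the scale bar against its long side (gap under 1 mm); both casts were flat in the crate when last seen, partway through the run. The job is handed in, but the hand-in returned no verdict.

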